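Right a tipped sample vial on a revolving stain rack

ROBOT

A 7-joint arm with a two-finger parallel gripper is mounted at the origin on a cart in front of the work surface, level with it; the furniture and walls round the work are solid. World frame = base frame: x ahead of the robot, y to its left, z up, the work surface at z = 0. Lengths are in m, angles in rad, forces in N, time in s.
With the tool pointing down it reaches from about 0.425 to 0.95 m from the base axis. Payload 4.7 kg.
Tool frame: the origin (TCP) lies at the very end of the fingers, on their centre line; the grasp point (between the pads) lies 19 mm behind it; x points along the fingers, z is the direction in which the jaws open and shut, and the axes are right-handed (so a half turn about x gives the same grasp; the last joint's range is limited). The gripper opens to 87 mm and grips with 3 to 60 N. Pads are 19 mm wide; open, the fingers measure 117 mm over their backs; the gripper's body (75 mm by 190 mm) begins 51 mm behind the grasp point.
Start: joints at [1.176, 0.469, -0.049, 1.532, 0.024, 1.141, -0.082], TCP at [0.241, -0.63, 0.223] pointing down, gripper open.
Joint ranges: [-2.59, 2.59], [-0.33, 1.99], [-1.39, 1.29], [0.1, 2.45], [-1.04, 4.18], [0.21, 1.99], [-2.66, 2.66]. Speed limits (rad/s): [2.57, 2.57, 3.14, 3.14, 3.14, 3.14, 3.14].

INTERFACE

Orientations are given as [roll, pitch, yaw] about the fixed x, y, z axes, in that order (R = Rz(yaw) Ry(pitch) Rx(roll)).
In Python, from plant import r, grab_frame, spotter gives the robot as it stands.
- The arm moves only by the tool jog_arm, never from a script. Its argument "series" is a list of rows, each an object of numbers: "tx", "ty", "tz": the shift along the tool's x, y, z in mm; "roll": the turn about the tool's x in degrees. A call has 1 to 12 rows; each row is the pose to reach, as a shift and turn from the pose measured when the call began, along the tool's axes at that moment; what a row does not reach only later rows make up. A row lasts 1/10 s, in which the tool goes at most 50 mm and 8.59 degrees, less where a joint would pass 70% of its speed; a pose out of reach is approached as far as the arm can. A call with a gripper value outside its range is refused whole. "jaw" is the opening, from -1 (shut) to 1 (fully open), so that 0 is half open, set as the call begins (left out, the last holds). The fingers move at their own pace and stop on an object; "squeeze" is the grip in N (left out, the last holds). Time passes only in rows, so rows that repeat a pose let the fingers close. It gives the time, the measured TCP pose, the force and the opening at its end, in the units of the state.
- r.get_state(): the state, without advancing time (a new reading comes with each control period).
- grab_frame(name): name is "scene" or "top" or "wrist"; returns a dict with "frame" (384x512x3 uint8, red, green, blue), "mtx" (3x3 intrinsics, pixels), "view" (4x4, takes a point from world to camera coordinates); the wrist camera has in their place "tool_from_camera" (4x4, takes a point from camera to tool coordinates, whose origin is the TCP and whose axes are the tool frame's). Camera axes: x right, y down, z forward; pixel columns grow to the right and rows downward; lengths in m; the calibration is good to about 2 mm. A picture is of the moment at which its call begins: read the wrist's pose just before it. There is no depth.
- r.hand_in(): hands the job in, once; it reports no verdict.
Trained networks look in a picture, given as the dict that the camera call returned (one of the last four; its "shot" number tells which), for a name from the list of things; names that differ only in an ending like _2 or _b are one class to them, and where a whole thing is asked for, a point or a joint stands for the part that bears it (a point fixed in the world has none). Each returns a list of dicts, best first, with "conf" (0 to 1); they miss things now and then, are a little off and sometimes report something else, mostly with a low value. They report only what shows in the picture. A call takes as long as a camera call.
- spotter.boxes_of(picture, name): "bbox" ([left, top, right, bottom] in pixels, round what is visible of it).
- spotter.trace(picture, name): "pixels" (384x512 bool, what is visible of it) and "bbox" ([left, top, right, bottom] in pixels, round what is visible of it).
- spotter.landmark_of(picture, name): "position" ([column, row] in pixels: a listed point, or the origin of a listed thing).
The state is a dict: "clock": time; "joint_pos": joint angles; "joint_velocities": joint speeds; "tau": joint torques, N m; "tcp_pos": TCP position; "ee_rot": TCP orientation; "contact_force": force on the tool from outside, world axes, zero at the start; "ft_torque": the same for the moment, N m; "width": finger opening in m.
Only numpy, scipy, OpenCV 4.12 (cv2) and the standard library are available. Lean on these libraries where they do the work, as an engineer would, in place of code of your own. Each camera call takes 0.05 s, during which the arm holds its last target.

TASK

The pond sample vial has tipped over on the freely turning rack and there is no room to right it between the stain bottles. Lift it off, set it down and let go of it beside the rack (the amber lid keeps it from rolling away), take it afresh and put it back standing upright, cap up, in the middle of its empty pad. Keep all four stain bottles standing on their pads, and leave the rack at rest.

Things in the scene. Friction and masses are not known exactly. Their poses are not given: they have to be found in the camera images.
- vial: the sample vial that has tipped over: clear, greenish contents, cream snap cap; a cylinder 25 mm across and 57 mm long. Origin: centre of its base; z along its axis from the base to the cap. At the start it lies on the turntable over its own pad, its axis roughly square to the line from the turntable's centre
- vial_pad (a point): the vial's own place: centre of the empty dark rubber pad (44 mm across, flat, level with the deck) on top of the turntable, 75 mm from its centre; turns with the turntable
- turntable_center (a point): centre of the turntable's top face: flat round light wooden deck, 260 mm across, top 28 mm above the work surface, underside 14 mm; five pads evenly spaced on a circle of 75 mm radius; z up, x points from the centre to the vial's pad. Its foot is fixed to the work surface
- pad_1 (a point): centre of a pad that a stain bottle stands on, the first one counter-clockwise from the vial's pad; otherwise like it
- pad_2 (a point): centre of a pad that a stain bottle stands on, the second one counter-clockwise from the vial's pad; otherwise like it
- pad_3 (a point): centre of a pad that a stain bottle stands on, the third one counter-clockwise from the vial's pad; otherwise like it
- pad_4 (a point): centre of a pad that a stain bottle stands on, the fourth one counter-clockwise from the vial's pad; otherwise like it
- turntable (a joint): turning angle of the turntable, rad, counter-clockwise from above; turns without end and almost without friction
- tray_lid: amber plastic jar lid lying open side up on the work surface, 105 mm across outside, 19 mm high; inside about 90 mm across with a flat floor about 2 mm above the work surface. Loose, light. Origin: centre of its underside. A place to lay the vial where it cannot roll away
- bottle_iodine: dropper bottle, 29 mm across, glass body 62 mm high and with its red rubber bulb 96 mm; brown, iodine-coloured contents, pale label. Origin: centre of its underside, z along its axis. Stands on the turntable, a bystander
- bottle_water: dropper bottle, 29 mm across, glass body 62 mm high and with its red rubber bulb 92 mm; clear, light-blue label. Origin: centre of its underside, z along its axis. Stands on the turntable, a bystander
- bottle_eosin: dropper bottle, 29 mm across, glass body 62 mm high and with its red rubber bulb 96 mm; brown, label with a red band. Origin: centre of its underside, z along its axis. Stands on the turntable, a bystander
- bottle_blue: dropper bottle, 29 mm across, glass body 62 mm high and with its red rubber bulb 96 mm; clear, label with a dark-blue band. Origin: centre of its underside, z along its axis. Stands on the turntable, a bystander

How it is judged:
By the outcome, as a careful person would: the job done as asked, in the order asked, and still so for the second after the job is handed in, with the robot touching nothing.
It also fails if it takes over 61 s, if anything falls off the work surface, if the arm or the gripper's body presses on something with over 40 N, if the wrist force passes 120 N, or if a joint passes its speed limit or range.

## Working session

There is one attempt and no reset: what is moved stays moved. The work goes in short steps, Python scripts to look and compute and a tool call to move; the robot and the scene stay as the last step left them, time stands still between calls to the robot, and variables do not carry over. Pictures are saved under pics/ and viewed, and the job is handed in when it is done.

Besides the shell and the picture viewer there is one more tool, called after ">>>" by a JSON object that holds its "api" and its "payload", one argument or row to a line. jog_arm: Moves the arm, as the interface text tells. Its arguments: {"type":"object","properties":{"series":{"type":"array","items":{"type":"object","properties":{"tx":{"type":"number"},"ty":{"type":"number"},"tz":{"type":"number"},"roll":{"type":"number"}}}},"jaw":{"type":"number"},"squeeze":{"type":"number"}},"required":["series"]}

```bash
ls; mkdir -p pics
cat > h.py <<'E'
import numpy as np, cv2
from plant import r, grab_frame, spotter
from scipy.spatial.transform import Rotation as R
def save(n,p,s=1.5):
    cv2.imwrite('pics/'+n+'.png',cv2.resize(cv2.cvtColor(p['frame'],cv2.COLOR_RGB2BGR),None,fx=s,fy=s))
def tool():
    s=r.get_state(); T=np.eye(4); T[:3,:3]=R.from_euler('xyz',s['ee_rot']).as_matrix(); T[:3,3]=s['tcp_pos']; return T
def ray(p,px,T=None):
    M=np.linalg.inv(np.array(p['view'])) if 'view' in p else T@np.array(p['tool_from_camera'])
    d=M[:3,:3]@np.linalg.inv(p['mtx'])@np.array([px[0],px[1],1.]); return M[:3,3],d/np.linalg.norm(d)
def onz(p,px,z,T=None):
    o,d=ray(p,px,T); return o+d*(z-o[2])/d[2]
def proj(p,X,T=None):
    V=np.array(p['view']) if 'view' in p else np.linalg.inv(T@np.array(p['tool_from_camera']))
    c=V[:3,:3]@np.array(X)+V[:3,3]; u=np.array(p['mtx'])@c; return u[:2]/u[2]
E
python3 - <<'E'
from h import *
s=r.get_state(); print({k:np.round(v,3) for k,v in s.items()})
T=tool(); print(T.round(3))
for n in ['top','scene','wrist']:
    p=grab_frame(n); save(n+'0',p)
    zs={'vial_pad':.028,'turntable_center':.028,'tray_lid':0,'vial':.04,'bottle_iodine':.028,'bottle_water':.028,'bottle_eosin':.028,'bottle_blue':.028,'pad_1':.028}
    print(n)
    for k,z in zs.items():
        L=spotter.landmark_of(p,k)
        for l in L[:4 if k=='pad_1' else 2]: print(k,round(l['conf'],2),np.round(l['position'],1),onz(p,l['position'],z,T).round(4))
print(r.get_state()['clock'])
E
```

```text
pics
{'clock': np.float64(0.0), 'joint_pos': array([ 1.176,  0.469, -0.049,  1.534,  0.024,  1.141, -0.082]), 'joint_velocities': array([-0.   ,  0.001, -0.001,  0.001, -0.   ,  0.   , -0.001]), 'tau': array([-0.0000e+00, -5.0797e+01, -8.1000e-02, -2.3615e+01, -6.1000e-02,
        3.8000e-02,  0.0000e+00]), 'tcp_pos': array([ 0.241, -0.63 ,  0.222]), 'ee_rot': array([-3.091,  1.569,  1.987]), 'contact_force': array([-0.405, -0.242,  0.891]), 'ft_torque': array([ 0.026,  0.022, -0.009]), 'width': np.float64(0.087)}
[[-0.001  0.934  0.358  0.241]
 [ 0.002  0.358 -0.934 -0.63 ]
 [-1.    -0.    -0.002  0.222]
 [ 0.     0.     0.     1.   ]]
top
vial_pad 0.59 [297.  244.2] [0.458  0.1698 0.028 ]
turntable_center 0.95 [310.4 201.7] [0.5334 0.1444 0.028 ]
turntable_center 0.59 [344.3 182.6] [0.5674 0.0829 0.028 ]
tray_lid 0.87 [170.3 239.3] [0.4718 0.3999 0.    ]
vial 0.65 [282.1 236.5] [0.4706 0.1958 0.04  ]
bottle_iodine 0.56 [295.8 166.6] [0.5982 0.1691 0.028 ]
bottle_iodine 0.53 [344.  229.6] [0.4828 0.0867 0.028 ]
bottle_water 0.58 [343.3 183.7] [0.5654 0.0848 0.028 ]
bottle_water 0.21
[... 538 characters left out ...]
230.5] [0.4593 0.1696 0.028 ]
tray_lid 0.92 [195.  190.4] [0.4692 0.3926 0.    ]
vial 0.7 [245. 215.] [0.475  0.2014 0.04  ]
vial 0.68 [260.7 203.8] [0.5235 0.2095 0.04  ]
bottle_iodine 0.57 [285.2 247.8] [0.4818 0.0851 0.028 ]
bottle_water 0.85 [318.2 225.9] [0.5755 0.089  0.028 ]
bottle_eosin 0.57 [298.1 201.6] [0.6003 0.1743 0.028 ]
bottle_eosin 0.22 [248.1 231.1] [0.4573 0.1689 0.028 ]
bottle_blue 0.96 [262.  202.9] [0.5373 0.2222 0.028 ]
bottle_blue 0.3 [195.9 188.6] [0.4561 0.3623 0.028 ]
pad_1 0.94 [259.5 200.8] [0.5379 0.2316 0.028 ]
pad_1 0.9 [319.5 228.4] [0.5719 0.0819 0.028 ]
pad_1 0.82 [299.9 199.8] [0.6078 0.1765 0.028 ]
pad_1 0.63 [286.6 242.9] [0.493  0.0934 0.028 ]
wrist
1.5
```

View images.

View pics/top0.png

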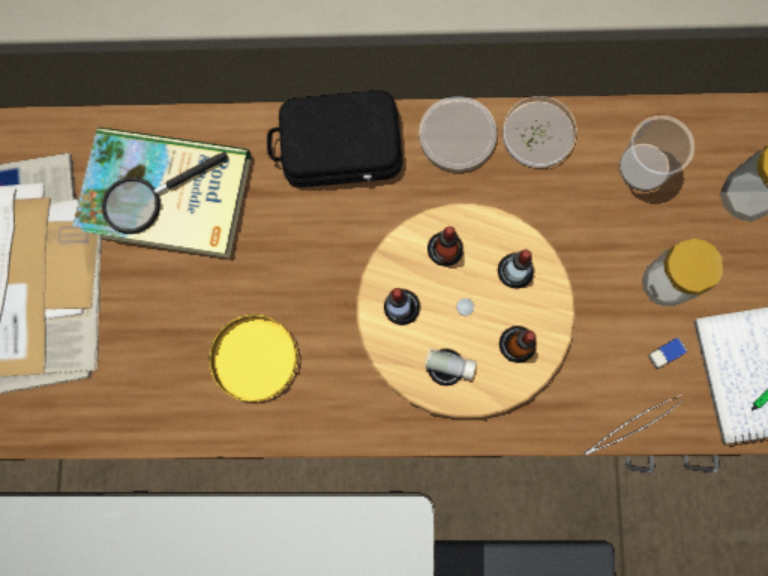

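View pics/scene0.png

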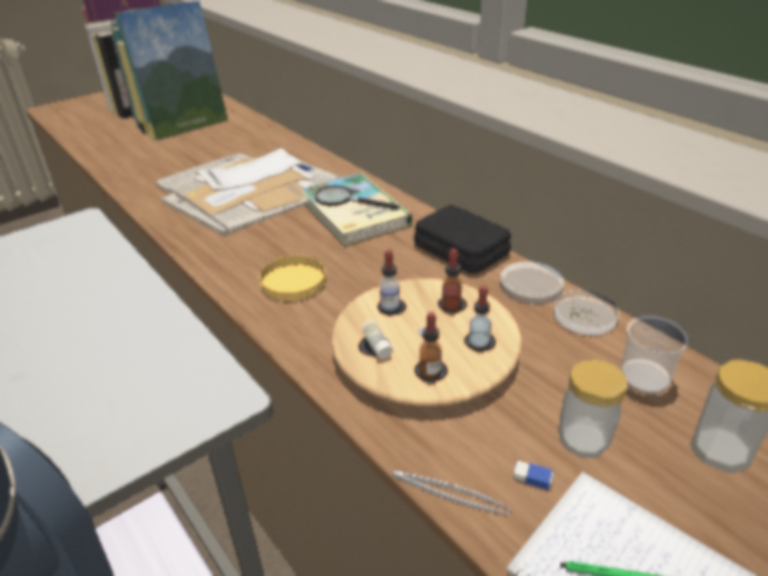

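Run:
```python
import cv2
a=cv2.imread('pics/top0.png')[180:480,180:620]; cv2.imwrite('pics/top0c.png',cv2.resize(a,None,fx=1.8,fy=1.8,interpolation=cv2.INTER_CUBIC))
```

```text
(no output)
```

View pics/top0c.png

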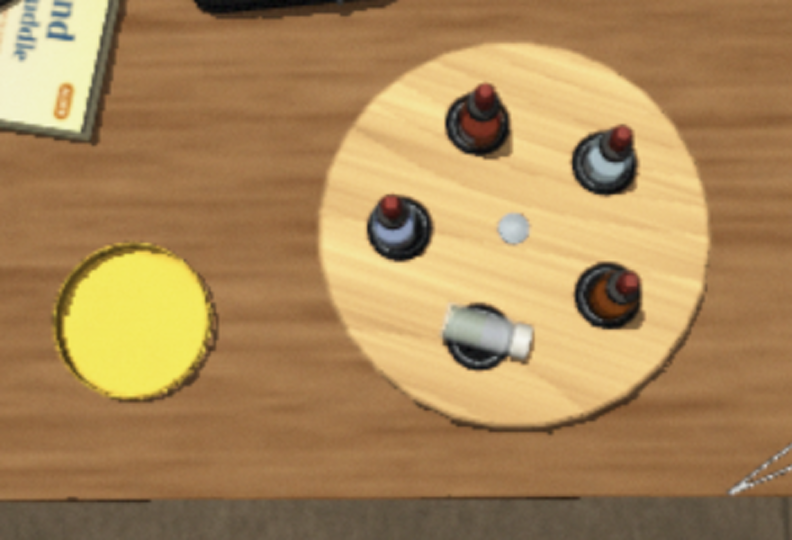

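Run:
```python
from h import *
for n in ['top','scene']:
    p=grab_frame(n)
    t=spotter.trace(p,'vial')
    for q in t[:1]:
        m=q['pixels'].astype(np.uint8); print(n,q['conf'],q['bbox'],m.sum())
        rc=cv2.minAreaRect(np.argwhere(m)[:,::-1].astype(np.float32)); b=cv2.boxPoints(rc)
        print(rc); print(np.array([onz(p,x,.0405) for x in b]).round(4)); c=onz(p,rc[0],.0405); print(c)
    for k in ['turntable_center','tray_lid']:
        t=spotter.trace(p,k)[:1]
        for q in t:
            cs,_=cv2.findContours(q['pixels'].astype(np.uint8),cv2.RETR_EXTERNAL,cv2.CHAIN_APPROX_NONE)
            cc=max(cs,key=cv2.contourArea); pts=np.array([onz(p,x[0],.028 if k[1]=='u' else .019)[:2] for x in cc]).astype(np.float32)
            print(k,cv2.fitEllipse(pts),cv2.minEnclosingCircle(pts))
print(np.array(p['mtx']), r.get_state()['clock'])
```

```text
turntable_center ((0.528531014919281, 0.14528927206993103), (0.25577202439308167, 0.25629881024360657), 46.42251968383789) ((0.5283682346343994, 0.14501354098320007), 0.12964415550231934)
tray_lid ((0.4724220037460327, 0.39926037192344666), (0.10047530382871628, 0.1045413613319397), 152.7694854736328) ((0.4730547368526459, 0.3987974226474762), 0.05333970487117767)
scene 0.51 [239.9, 212.7, 263.7, 242.2] 329
((251.22000122070312, 225.9600067138672), (27.799999237060547, 13.600000381469727), 53.13010025024414)
[[0.4553 0.201  0.0405]
 [0.4884 0.2075 0.0405]
 [0.4706 0.1317 0.0405]
 [0.4399 0.1273 0.0405]]
[0.46308907 0.16559748 0.0405    ]
turntable_center ((0.5177662372589111, 0.13892242312431335), (0.24112677574157715, 0.24916283786296844), 167.6531219482422) ((0.527121901512146, 0.14116348326206207), 0.13144217431545258)
tray_lid ((0.468223512172699, 0.3888719975948334), (0.10499075055122375, 0.12491044402122498), 153.51055908203125) ((0.4659166932106018, 0.38911670446395874), 0.06408583372831345)
[[420.97535228   0.         262.42032605]
 [  0.         420.97535228 188.03928619]
 [  0.           0.           1.        ]] 1.9
```

>>> {"api": "jog_arm", "payload": {
  "series": [
    {"tx": -30, "ty": 397, "tz": -309, "roll": -57},
    {"tx": -30, "ty": 397, "tz": -309, "roll": -57},
    {"tx": -30, "ty": 397, "tz": -309, "roll": -57},
    {"tx": -30, "ty": 397, "tz": -309, "roll": -57},
    {"tx": -30, "ty": 397, "tz": -309, "roll": -57},
    {"tx": -30, "ty": 397, "tz": -309, "roll": -57},
    {"tx": -30, "ty": 397, "tz": -309, "roll": -57},
    {"tx": -30, "ty": 397, "tz": -309, "roll": -57},
    {"tx": -30, "ty": 440, "tz": -480, "roll": -57},
    {"tx": -30, "ty": 486, "tz": -668, "roll": -57},
    {"tx": -30, "ty": 486, "tz": -668, "roll": -57},
    {"tx": -30, "ty": 486, "tz": -668, "roll": -57}
  ],
  "jaw": 1
}}

```text
clock: 3.1
tcp_pos: [0.4548, -0.087, 0.2497]
ee_rot: [-0.352, 1.57, -0.562]
contact_force: [0.4, 0.3, -0.0]
width: 0.0871
```

>>> {"api": "jog_arm", "payload": {
  "series": [
    {"tx": 0, "ty": 250, "tz": -50},
    {"tx": 0, "ty": 250, "tz": -50},
    {"tx": 0, "ty": 250, "tz": -50},
    {"tx": 0, "ty": 250, "tz": -50},
    {"tx": 0, "ty": 250, "tz": -50},
    {"tx": 0, "ty": 250, "tz": -50},
    {"tx": 0, "ty": 250, "tz": -50}
  ]
}}

```text
schema error: expected keys tx, ty, tz, roll
```

```bash
cat > look.py <<'E'
import sys
from h import *
n=sys.argv[1]; T=tool(); p=grab_frame('wrist'); save(n,p)
np.savez('last.npz',T=T,view=np.linalg.inv(T@np.array(p['tool_from_camera'])),mtx=p['mtx'])
print(T.round(4).tolist()); 
for k in sys.argv[2:]:
    k,z=k.split(':'); z=float(z)
    for l in spotter.landmark_of(p,k)[:4]: print(k,round(l['conf'],2),np.round(l['position'],1),onz(p,l['position'],z,T).round(4))
t=spotter.trace(p,'vial')[:1]
for q in t:
    m=q['pixels'].astype(np.uint8); rc=cv2.minAreaRect(np.argwhere(m)[:,::-1].astype(np.float32)); print('vial',q['conf'],rc,np.array([onz(p,x,.0405,T)[:2] for x in cv2.boxPoints(rc)]).round(4).tolist(), onz(p,rc[0],.0405,T).round(4))
print(r.get_state()['clock'], r.get_state()['width'])
E
python3 look.py w1 vial:.0405 vial_pad:.028 turntable_center:.028 pad_1:.028; python3 -c "
from h import *
p=grab_frame('wrist');print(np.array(p['tool_from_camera']).round(3))"
```

```text
[[0.0009, 0.2088, 0.978, 0.4548], [-0.0006, 0.978, -0.2088, -0.087], [-1.0, -0.0004, 0.001, 0.2497], [0.0, 0.0, 0.0, 1.0]]
3.4 0.08694908474224734
[[-0.001 -0.286  0.958 -0.162]
 [-0.001 -0.958 -0.286  0.08 ]
 [ 1.    -0.001  0.     0.   ]
 [ 0.     0.     0.     1.   ]]
```

View pics/w1.png

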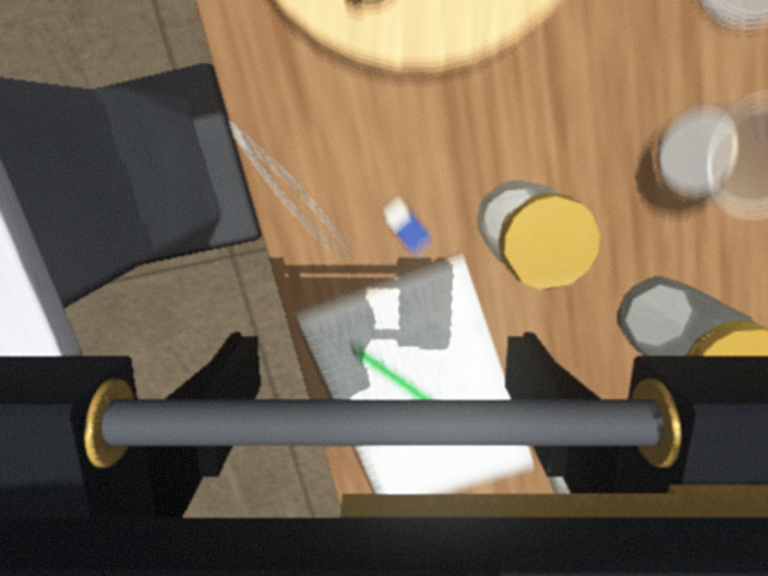

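>>> {"api": "jog_arm", "payload": {
  "series": [
    {"tx": 0, "ty": 150, "tz": -30, "roll": 0},
    {"tx": 0, "ty": 150, "tz": -30, "roll": 0},
    {"tx": 0, "ty": 150, "tz": -30, "roll": 0},
    {"tx": 0, "ty": 150, "tz": -30, "roll": 0},
    {"tx": 0, "ty": 150, "tz": -30, "roll": 0}
  ]
}}

```text
clock: 3.95
tcp_pos: [0.4576, 0.0622, 0.2491]
ee_rot: [-1.95, 1.57, -2.162]
contact_force: [0.4, -0.3, 0.0]
width: 0.0869
```

```bash
python3 look.py w2 vial:.0405 vial_pad:.028 turntable_center:.028 pad_1:.028
```

```text
[[-0.0003, 0.2106, 0.9776, 0.4576], [-0.0004, 0.9776, -0.2106, 0.0622], [-1.0, -0.0005, -0.0002, 0.2491], [0.0, 0.0, 0.0, 1.0]]
vial 0.85 [244.   32.5] [0.4751 0.1927 0.0405]
vial_pad 0.79 [232.9  59.1] [0.4578 0.1715 0.028 ]
turntable_center 0.59 [305.7  69.5] [0.5321 0.1446 0.028 ]
pad_1 0.98 [353.5 116.9] [0.5759 0.0837 0.028 ]
pad_1 0.8 [367.7  31.8] [0.6018 0.1677 0.028 ]
pad_1 0.7 [268.9 131.1] [0.4801 0.0882 0.028 ]
vial 0.93 ((237.5, 60.5), (59.0, 25.0), 90.0) [[0.4567, 0.1981], [0.4814, 0.1928], [0.469, 0.1367], [0.4431, 0.1423]] [0.4627 0.1681 0.0405]
4.25 0.08728112232708393
```

View pics/w2.png

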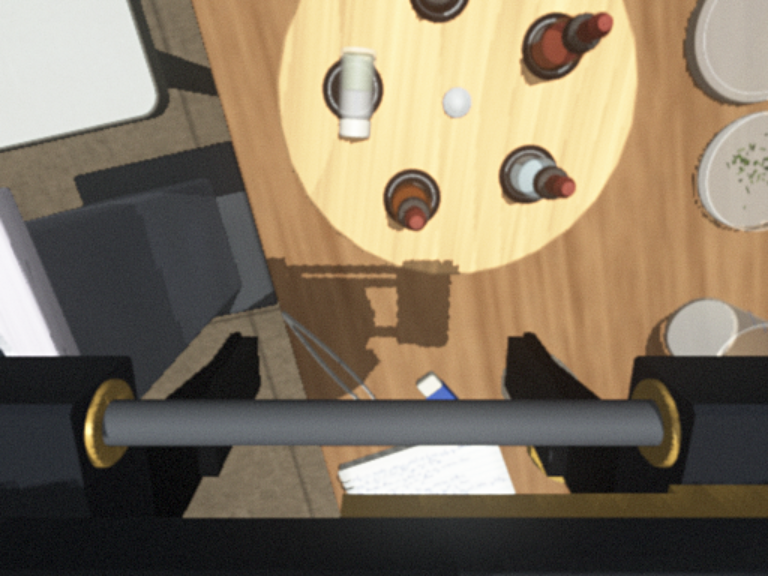

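>>> {"api": "jog_arm", "payload": {
  "series": [
    {"tx": 0, "ty": 48, "tz": -9, "roll": 1},
    {"tx": 20, "ty": 94.7, "tz": -17.5, "roll": 1},
    {"tx": 60, "ty": 94.7, "tz": -17.5, "roll": 1},
    {"tx": 110, "ty": 94.7, "tz": -17.5, "roll": 1},
    {"tx": 155, "ty": 94.7, "tz": -17.5, "roll": 1},
    {"tx": 185, "ty": 94.7, "tz": -17.5, "roll": 1},
    {"tx": 205, "ty": 94.7, "tz": -17.5, "roll": 1},
    {"tx": 214, "ty": 94.7, "tz": -17.5, "roll": 1},
    {"tx": 217, "ty": 94.7, "tz": -17.5, "roll": 1},
    {"tx": 217, "ty": 94.7, "tz": -17.5, "roll": 1}
  ],
  "jaw": 0.2
}}

```text
clock: 5.25
tcp_pos: [0.4612, 0.1568, 0.0325]
ee_rot: [-0.408, 1.57, -0.642]
contact_force: [-0.1, 0.0, -0.7]
width: 0.0522
```

```bash
python3 look.py w3; python3 -c "
from h import *
p=grab_frame('scene');save('s3',p,1.5)
p=p['frame'][170:290,190:360];cv2.imwrite('pics/s3c.png',cv2.resize(p[:,:,::-1],None,fx=4.5,fy=4.5))"
```

```text
[[0.0005, 0.232, 0.9727, 0.4612], [-0.0004, 0.9727, -0.232, 0.1568], [-1.0, -0.0003, 0.0006, 0.0325], [0.0, 0.0, 0.0, 1.0]]
vial 0.82 ((252.5, 219.0), (94.0, 53.0), 90.0) [[0.4578, 0.1998], [0.4822, 0.194], [0.4716, 0.1452], [0.445, 0.1516]] [0.4644 0.1737 0.0405]
5.35 0.05220446610562845
```

View pics/w3.png

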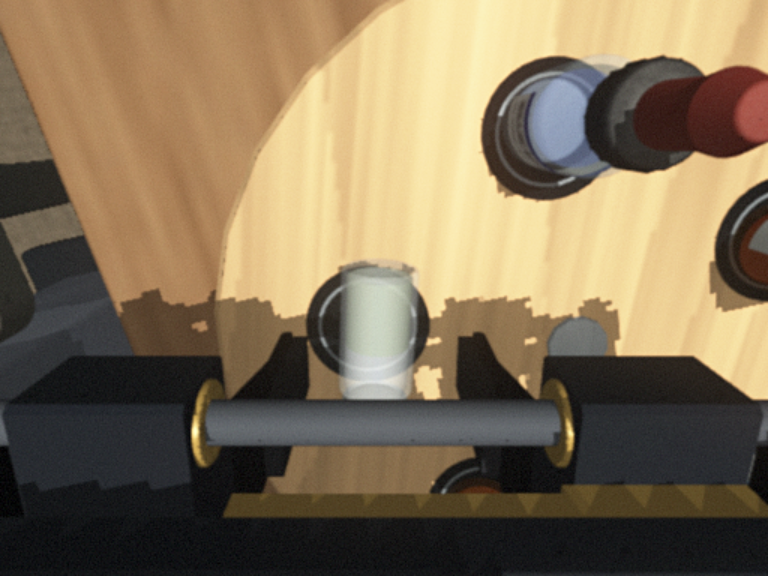

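View pics/s3c.png

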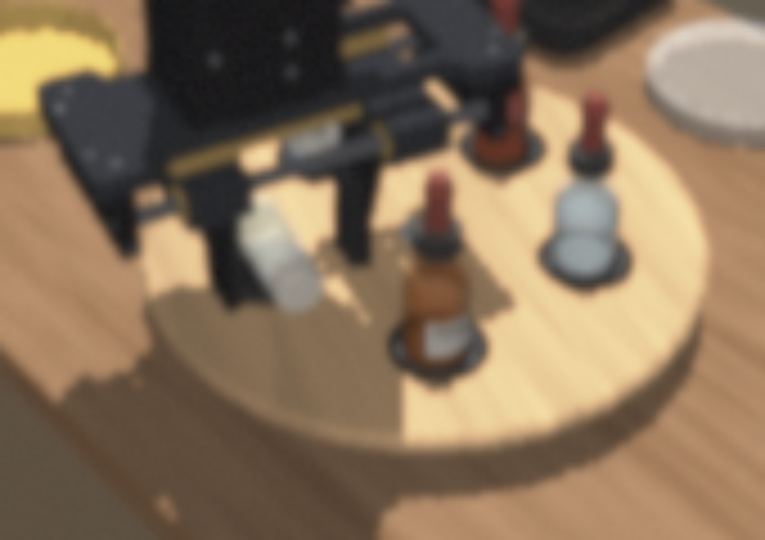

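>>> {"api": "jog_arm", "payload": {
  "series": [
    {"tx": 0, "ty": 0, "tz": 0, "roll": 0},
    {"tx": 0, "ty": 0, "tz": 0, "roll": 0},
    {"tx": 0, "ty": 0, "tz": 0, "roll": 0},
    {"tx": 0, "ty": 0, "tz": 0, "roll": 0},
    {"tx": 0, "ty": 0, "tz": 0, "roll": 0},
    {"tx": 0, "ty": 0, "tz": 0, "roll": 0},
    {"tx": -10, "ty": 0, "tz": 0, "roll": 0},
    {"tx": -25, "ty": 0, "tz": 0, "roll": 0}
  ],
  "jaw": -1,
  "squeeze": 5
}}

```text
clock: 6.2
tcp_pos: [0.4607, 0.1569, 0.0582]
ee_rot: [-1.501, 1.57, -1.735]
contact_force: [0.6, -0.6, -0.6]
width: 0.0248
```

```bash
python3 look.py w4; python3 -c "
from h import *
p=grab_frame('scene');save('s4',p,1.5)
p=p['frame'][170:290,190:360];cv2.imwrite('pics/s4c.png',cv2.resize(p[:,:,::-1],None,fx=4.5,fy=4.5))"
```

```text
[[-0.0001, 0.2314, 0.9729, 0.4607], [-0.0005, 0.9729, -0.2314, 0.1569], [-1.0, -0.0005, 0.0, 0.0582], [0.0, 0.0, 0.0, 1.0]]
vial 0.72 ((255.64157104492188, 218.97799682617188), (51.26520919799805, 93.7384262084961), 1.4688007831573486) [[0.4405, 0.1379], [0.4565, 0.1937], [0.4838, 0.1864], [0.4702, 0.1299]] [0.4631 0.1632 0.0405]
6.3 0.024842099210496887
```

View pics/w4.png

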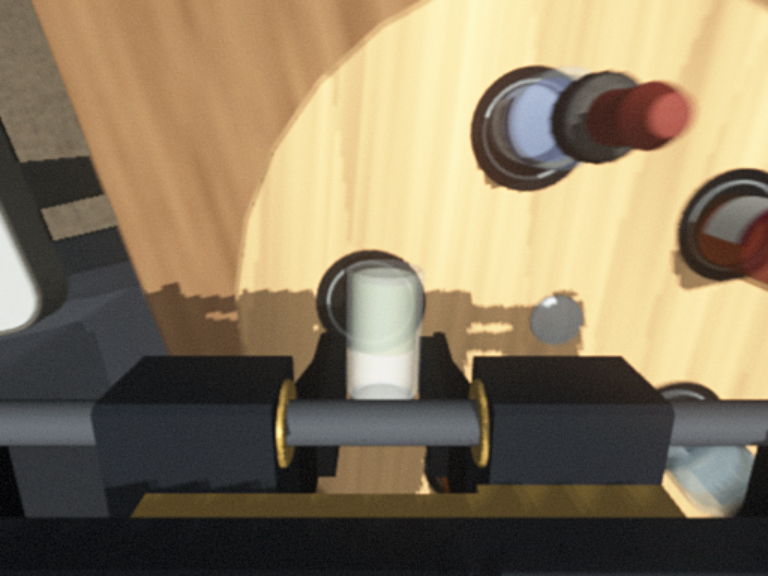

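View pics/s4c.png

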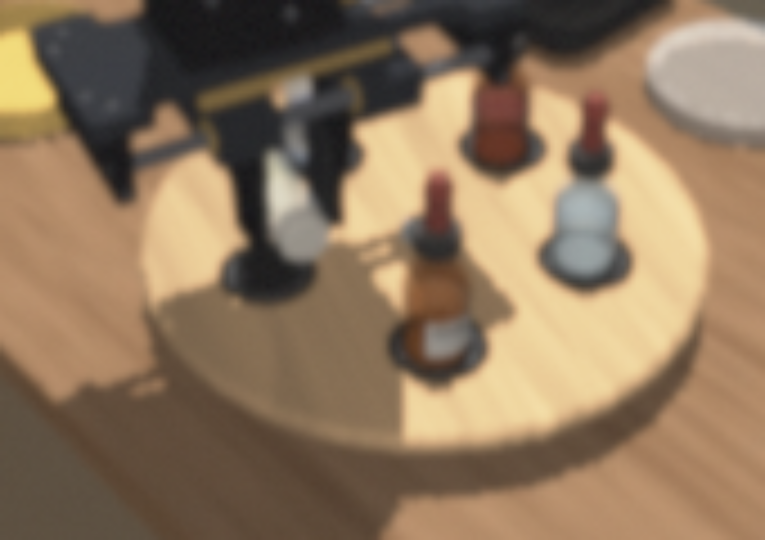

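>>> {"api": "jog_arm", "payload": {
  "series": [
    {"tx": -45, "ty": 0, "tz": 0, "roll": 0},
    {"tx": -90, "ty": 0, "tz": 0, "roll": 0},
    {"tx": -110, "ty": 30, "tz": -6, "roll": 0},
    {"tx": -110, "ty": 75, "tz": -15, "roll": 0},
    {"tx": -110, "ty": 120, "tz": -25, "roll": 0},
    {"tx": -110, "ty": 165, "tz": -33, "roll": 0},
    {"tx": -90, "ty": 205, "tz": -40, "roll": 0},
    {"tx": -60, "ty": 229, "tz": -45, "roll": 0},
    {"tx": -50, "ty": 229, "tz": -45, "roll": 0},
    {"tx": -50, "ty": 229, "tz": -45, "roll": 0},
    {"tx": -50, "ty": 229, "tz": -45, "roll": 0}
  ],
  "squeeze": 3
}}

```text
clock: 7.45
tcp_pos: [0.4719, 0.3893, 0.1093]
ee_rot: [0.116, 1.567, -0.119]
contact_force: [0.5, 0.8, 0.0]
width: 0.0248
```

```bash
python3 look.py w5 tray_lid:0; python3 -c "
from h import *
p=grab_frame('scene');save('s5',p,1.5)
print(proj(p,r.get_state()['tcp_pos']))
p=p['frame'][120:240,130:300];cv2.imwrite('pics/s5c.png',cv2.resize(p[:,:,::-1],None,fx=4.5,fy=4.5))"
```

```text
[[0.0042, 0.2333, 0.9724, 0.4719], [-0.0005, 0.9724, -0.2333, 0.3893], [-1.0, 0.0005, 0.0042, 0.1093], [0.0, 0.0, 0.0, 1.0]]
tray_lid 0.72 [255.  169.8] [0.4759 0.4017 0.    ]
vial 0.58 ((256.0, 219.0), (92.0, 52.0), 90.0) [[0.4603, 0.4134], [0.4961, 0.4047], [0.4806, 0.3332], [0.4417, 0.3427]] [0.47   0.375  0.0405]
7.6 0.024855023630248645
[191.58263245 150.51311477]
```

View pics/w5.png

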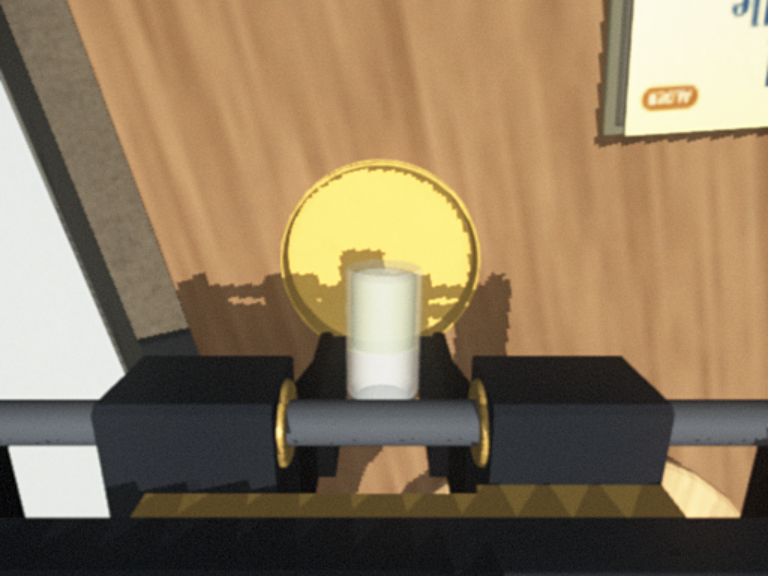

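View pics/s5c.png

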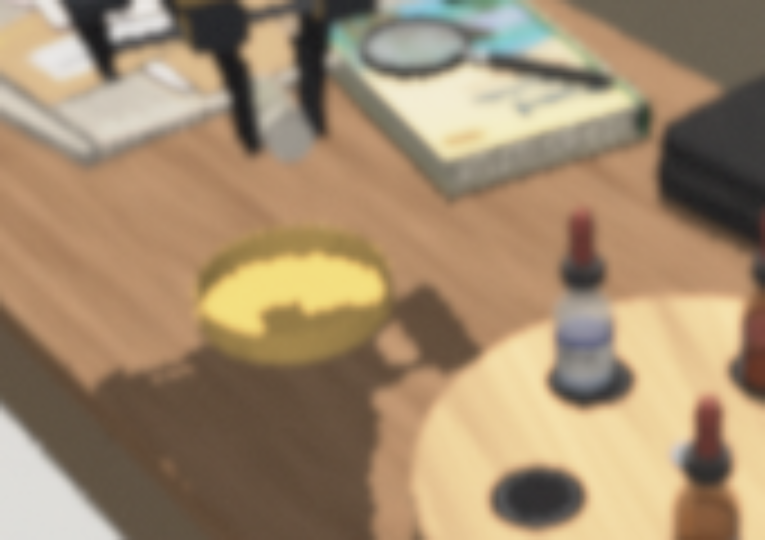

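>>> {"api": "jog_arm", "payload": {
  "series": [
    {"tx": 40, "ty": -6, "tz": 1, "roll": 0},
    {"tx": 70, "ty": -6, "tz": 1, "roll": 0},
    {"tx": 88, "ty": -6, "tz": 1, "roll": 0},
    {"tx": 96, "ty": -6, "tz": 1, "roll": 0},
    {"tx": 100, "ty": -6, "tz": 1, "roll": 0},
    {"tx": 101.5, "ty": -6, "tz": 1, "roll": 0},
    {"tx": 101.5, "ty": -6, "tz": 1, "roll": 0}
  ]
}}

```text
clock: 8.35
tcp_pos: [0.4731, 0.3847, 0.01]
ee_rot: [0.567, 1.563, 0.331]
contact_force: [0.6, 0.5, -0.3]
width: 0.0252
```

```bash
python3 look.py w6 tray_lid:0; python3 -c "
from h import *
p=grab_frame('scene')
p=p['frame'][120:240,130:300];cv2.imwrite('pics/s6c.png',cv2.resize(p[:,:,::-1],None,fx=4.5,fy=4.5))"
```

```text
[[0.0075, 0.2335, 0.9723, 0.4731], [0.0026, 0.9723, -0.2336, 0.3847], [-1.0, 0.0043, 0.0067, 0.01], [0.0, 0.0, 0.0, 1.0]]
vial 0.82 ((256.0, 219.5), (93.0, 52.0), 90.0) [[0.4742, 0.4319], [0.4947, 0.427], [0.4857, 0.3857], [0.4635, 0.3911]] [0.4797 0.4098 0.0405]
8.5 0.02462418184005799
```

View pics/w6.png

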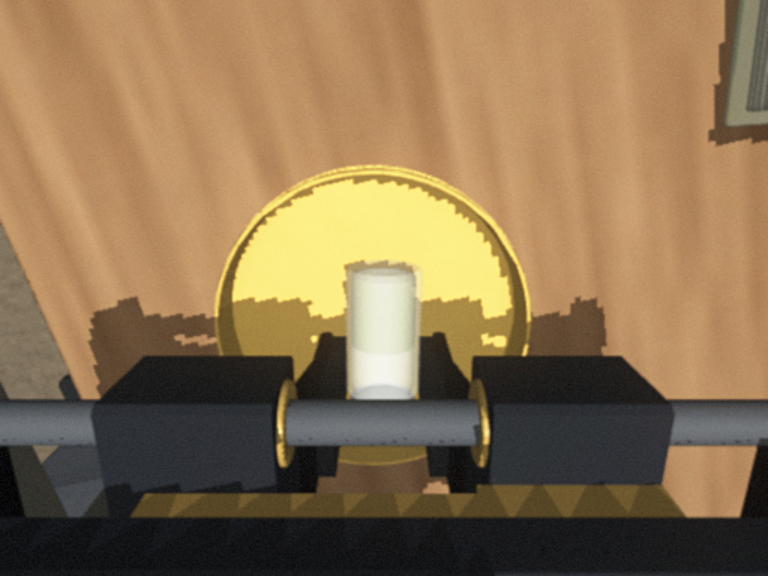

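View pics/s6c.png

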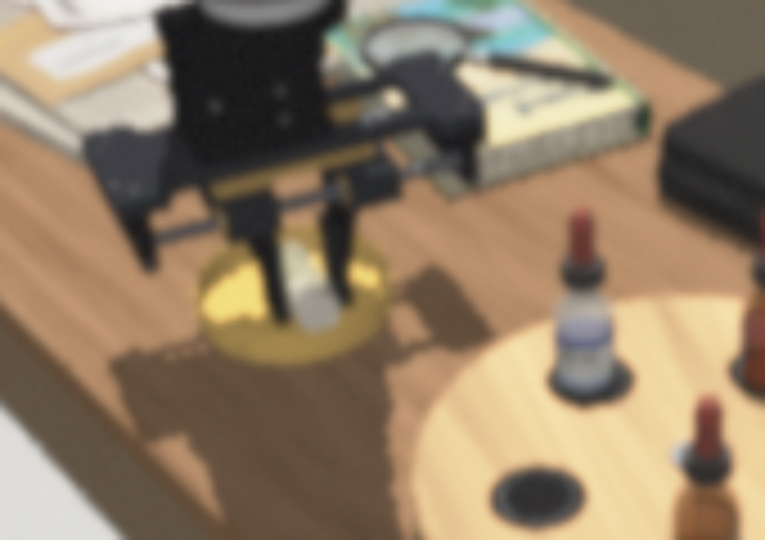

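>>> {"api": "jog_arm", "payload": {
  "series": [
    {"tx": 4, "ty": 0, "tz": 0, "roll": 0},
    {"tx": 4, "ty": 0, "tz": 0, "roll": 0},
    {"tx": 4, "ty": 0, "tz": 0, "roll": 0}
  ]
}}

```text
clock: 8.85
tcp_pos: [0.4734, 0.3847, 0.0061]
ee_rot: [0.583, 1.562, 0.347]
contact_force: [1.4, 1.1, 1.4]
width: 0.025
```

>>> {"api": "jog_arm", "payload": {
  "series": [
    {"tx": 0, "ty": 0, "tz": 0, "roll": 0},
    {"tx": 0, "ty": 0, "tz": 0, "roll": 0},
    {"tx": 0, "ty": 0, "tz": 0, "roll": 0},
    {"tx": 0, "ty": 0, "tz": 0, "roll": 0},
    {"tx": -40, "ty": 0, "tz": 0, "roll": 0},
    {"tx": -80, "ty": -20, "tz": 0, "roll": 0},
    {"tx": -110, "ty": -60, "tz": 0, "roll": 0},
    {"tx": -110, "ty": -60, "tz": 0, "roll": 0},
    {"tx": -110, "ty": -60, "tz": 0, "roll": 0}
  ],
  "jaw": -0.1
}}

```text
clock: 9.75
tcp_pos: [0.4591, 0.3253, 0.1164]
ee_rot: [0.543, 1.561, 0.306]
contact_force: [-0.2, -0.4, 0.7]
width: 0.0391
```

```bash
python3 look.py w7 tray_lid:0
```

```text
[[0.0097, 0.2354, 0.9719, 0.4591], [0.0031, 0.9719, -0.2354, 0.3253], [-0.9999, 0.0053, 0.0087, 0.1164], [0.0, 0.0, 0.0, 1.0]]
tray_lid 0.92 [250.3  89.8] [0.4753 0.401  0.    ]
vial 0.74 ((253.5, 98.5), (81.0, 35.0), 90.0) [[0.4711, 0.4232], [0.4937, 0.4178], [0.4817, 0.3652], [0.4575, 0.3711]] [0.4762 0.3952 0.0405]
9.9 0.03917721018642862
```

View pics/w7.png

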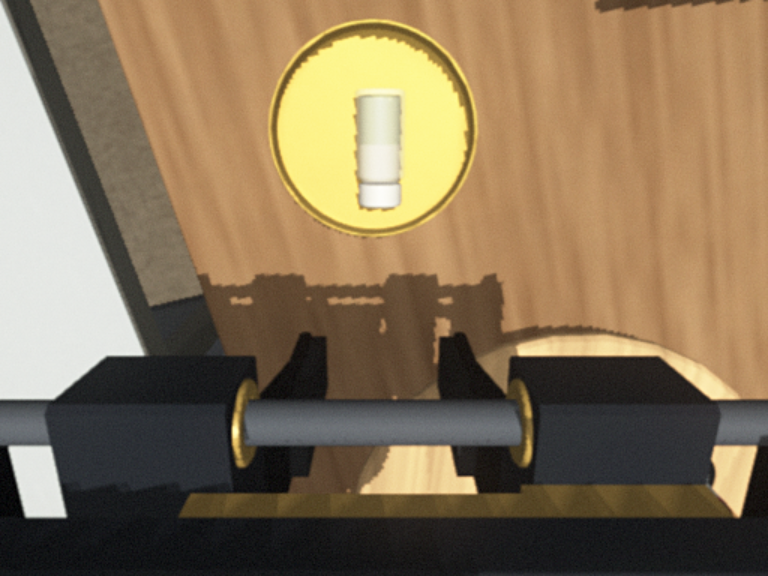

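Run:
```python
from h import *
d=np.load('last.npz'); q={'view':d['view'],'mtx':d['mtx']}; T=d['T']
Ti=np.linalg.inv(T)
for px,z in [((253,60),.0145),((253,138.5),.0145),((253,64),.027),((253,125),.0145)]:
    X=onz(q,px,z); print(px,X.round(4),(Ti@np.r_[X,1])[:3].round(4))
```

```text
(253, 60) [0.4823 0.4212 0.0145] [ 0.1024  0.0982 -0.0009]
(253, 138.5) [0.4685 0.3648 0.0145] [ 0.1021  0.0401 -0.001 ]
(253, 64) [0.4814 0.4177 0.027 ] [ 0.0899  0.0947 -0.0008]
(253, 125) [0.471  0.375  0.0145] [ 0.1022  0.0506 -0.001 ]
```

>>> {"api": "jog_arm", "payload": {
  "series": [
    {"tx": 20, "ty": 50, "tz": -1, "roll": 0},
    {"tx": 50, "ty": 83.5, "tz": -1, "roll": 0},
    {"tx": 80, "ty": 83.5, "tz": -1, "roll": 0},
    {"tx": 100, "ty": 83.5, "tz": -1, "roll": 0},
    {"tx": 108, "ty": 83.5, "tz": -1, "roll": 0},
    {"tx": 112, "ty": 83.5, "tz": -1, "roll": 0},
    {"tx": 112, "ty": 83.5, "tz": -1, "roll": 0},
    {"tx": 112, "ty": 83.5, "tz": -1, "roll": 0}
  ]
}}

```text
clock: 10.7
tcp_pos: [0.4775, 0.4092, 0.0039]
ee_rot: [0.74, 1.562, 0.505]
contact_force: [-0.0, -0.0, 0.6]
width: 0.0392
```

>>> {"api": "jog_arm", "payload": {
  "series": [
    {"tx": 0, "ty": 0, "tz": 0, "roll": 0},
    {"tx": 0, "ty": 0, "tz": 0, "roll": 0},
    {"tx": 0, "ty": 0, "tz": 0, "roll": 0},
    {"tx": 0, "ty": 0, "tz": 0, "roll": 0},
    {"tx": 0, "ty": 0, "tz": 0, "roll": 0}
  ],
  "jaw": -1,
  "squeeze": 6
}}

```text
clock: 11.2
tcp_pos: [0.4778, 0.4093, 0.0042]
ee_rot: [0.736, 1.561, 0.502]
contact_force: [1.0, 0.7, 1.8]
width: 0.0245
```

```bash
python3 look.py w8
```

```text
[[0.0082, 0.2325, 0.9726, 0.4778], [0.0045, 0.9726, -0.2325, 0.4093], [-1.0, 0.0063, 0.007, 0.0042], [0.0, 0.0, 0.0, 1.0]]
vial 0.63 ((254.0, 274.5), (107.0, 50.0), 90.0) [[0.4742, 0.4386], [0.4938, 0.4339], [0.4828, 0.3836], [0.4611, 0.389]] [0.4783 0.4125 0.0405]
11.3 0.024836432967905667
```

View pics/w8.png

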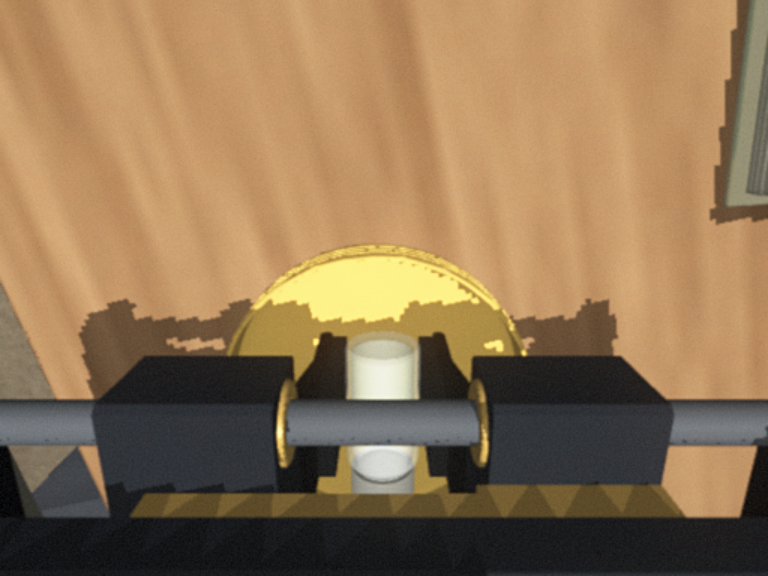

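Run:
```python
from h import *
d=np.load('last.npz'); q={'view':d['view'],'mtx':d['mtx']}; T=d['T']
Ti=np.linalg.inv(T)
for px,z in [((254.5,223.5),.003),((254.5,248),.026),((254.5,222),.004)]:
    X=onz(q,px,z); print(px,X.round(4),(Ti@np.r_[X,1])[:3].round(4))
```

```text
(254.5, 223.5) [0.4805 0.4198 0.003 ] [0.0013 0.0108 0.0001]
(254.5, 248) [0.4798 0.4174 0.026 ] [-0.0217  0.0084  0.0001]
(254.5, 222) [0.4808 0.421  0.004 ] [0.0003 0.0121 0.0002]
```

>>> {"api": "jog_arm", "payload": {
  "series": [
    {"tx": 0, "ty": 0, "tz": 0, "roll": 0},
    {"tx": 0, "ty": 0, "tz": 0, "roll": 0},
    {"tx": 0, "ty": -5, "tz": 0, "roll": 0},
    {"tx": 0, "ty": -5, "tz": 0, "roll": 0},
    {"tx": 0, "ty": -5, "tz": 0, "roll": 0}
  ],
  "jaw": -0.25
}}

```text
clock: 11.8
tcp_pos: [0.4766, 0.4041, 0.004]
ee_rot: [0.716, 1.562, 0.481]
contact_force: [-0.4, 0.4, -0.0]
width: 0.0326
```

>>> {"api": "jog_arm", "payload": {
  "series": [
    {"tx": 0, "ty": 0, "tz": 0, "roll": 0},
    {"tx": 0, "ty": 0, "tz": 0, "roll": 0},
    {"tx": 0, "ty": 0, "tz": 0, "roll": 0},
    {"tx": 0, "ty": 0, "tz": 0, "roll": 0},
    {"tx": -20, "ty": 0, "tz": 0, "roll": 0},
    {"tx": -60, "ty": 0, "tz": 0, "roll": 0},
    {"tx": -80, "ty": 0, "tz": 0, "roll": 0},
    {"tx": -80, "ty": 0, "tz": 0, "roll": 0}
  ],
  "jaw": -1,
  "squeeze": 6
}}

```text
clock: 12.6
tcp_pos: [0.4773, 0.4059, 0.0875]
ee_rot: [0.838, 1.555, 0.604]
contact_force: [0.0, 0.2, 0.1]
width: 0.025
```

```bash
python3 look.py w9;  python3 -c "
from h import *
p=grab_frame('scene')
p=p['frame'][120:240,130:300];cv2.imwrite('pics/s9c.png',cv2.resize(p[:,:,::-1],None,fx=4.5,fy=4.5))
p=grab_frame('top')
q=spotter.trace(p,'turntable_center')
cs,_=cv2.findContours(q[0]['pixels'].astype(np.uint8),cv2.RETR_EXTERNAL,cv2.CHAIN_APPROX_NONE)
cc=max(cs,key=cv2.contourArea); pts=np.array([onz(p,x[0],.028)[:2] for x in cc]).astype(np.float32)
print(cv2.minEnclosingCircle(pts))
for k in ['vial_pad','turntable_center']:
  for l in spotter.landmark_of(p,k)[:2]: print(k,l['conf'],onz(p,l['position'],.028).round(4))
p=p['frame'][110:290,110:400];cv2.imwrite('pics/t9c.png',cv2.resize(p[:,:,::-1],None,fx=2.7,fy=2.7))
"
```

```text
[[0.0127, 0.2326, 0.9725, 0.4773], [0.0088, 0.9725, -0.2327, 0.4059], [-0.9999, 0.0115, 0.0103, 0.0875], [0.0, 0.0, 0.0, 1.0]]
12.7 0.024317184087660235
((0.5294267535209656, 0.14569053053855896), 0.13087844848632812)
vial_pad 0.67 [0.4894 0.0854 0.028 ]
turntable_center 0.95 [0.5321 0.1435 0.028 ]
turntable_center 0.71 [0.5683 0.0863 0.028 ]
```

View pics/w9.png

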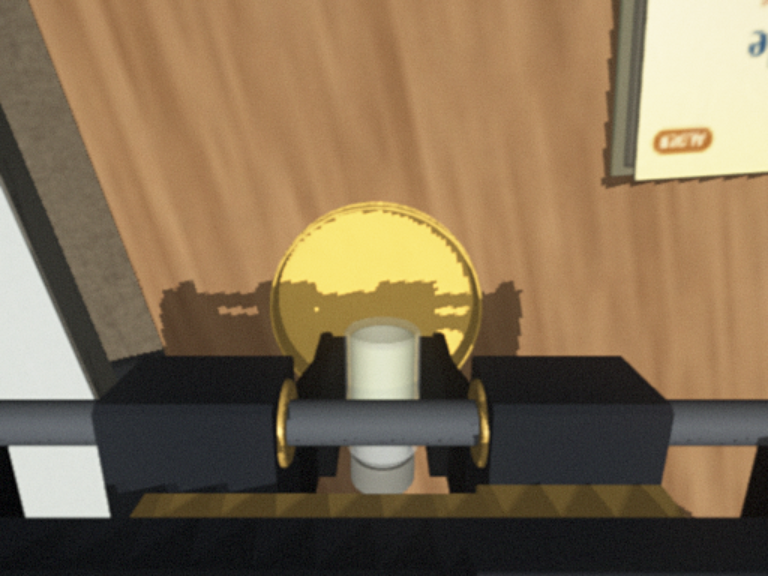

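View pics/s9c.png

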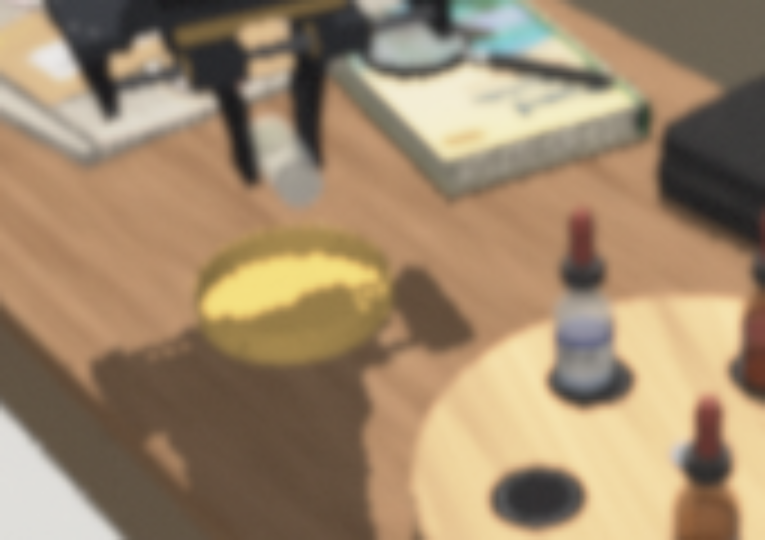

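View pics/t9c.png

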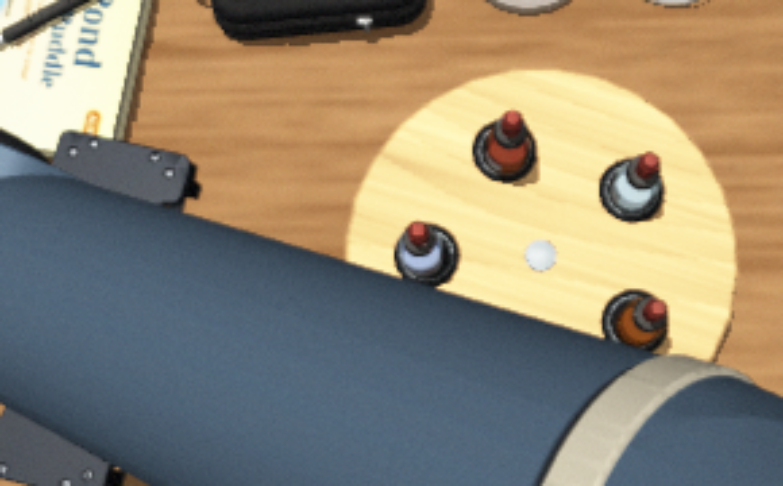

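>>> {"api": "jog_arm", "payload": {
  "series": [
    {"tx": 0, "ty": 0, "tz": 45, "roll": 0},
    {"tx": 0, "ty": -20, "tz": 90, "roll": 0},
    {"tx": 0, "ty": -50, "tz": 110, "roll": 0},
    {"tx": 10, "ty": -80, "tz": 111, "roll": 0},
    {"tx": 30, "ty": -91, "tz": 111, "roll": 0},
    {"tx": 42, "ty": -91, "tz": 111, "roll": 0},
    {"tx": 42, "ty": -91, "tz": 111, "roll": 0},
    {"tx": 42, "ty": -91, "tz": 111, "roll": 0}
  ]
}}

```text
clock: 13.75
tcp_pos: [0.5622, 0.2909, 0.0411]
ee_rot: [0.842, 1.563, 0.61]
contact_force: [-0.4, -0.0, 0.1]
width: 0.0244
```

```bash
cat > sc.py <<'E'
import sys
from h import *
p=grab_frame('scene'); T=tool(); print(T.round(4).tolist(), r.get_state()['clock'],np.round(r.get_state()['contact_force'],1))
x0,y0=190,110
c=cv2.resize(p['frame'][y0:y0+120,x0:x0+170,::-1],None,fx=4.5,fy=4.5,interpolation=cv2.INTER_CUBIC)
cv2.imwrite('pics/'+sys.argv[1]+'.png',c)
E
python3 sc.py s10
```

```text
[[0.0069, 0.2307, 0.973, 0.5625], [0.0046, 0.973, -0.2307, 0.2912], [-1.0, 0.0061, 0.0057, 0.0416], [0.0, 0.0, 0.0, 1.0]] 13.8 [ 0.7  0.2 -0.2]
```

View pics/s10.png

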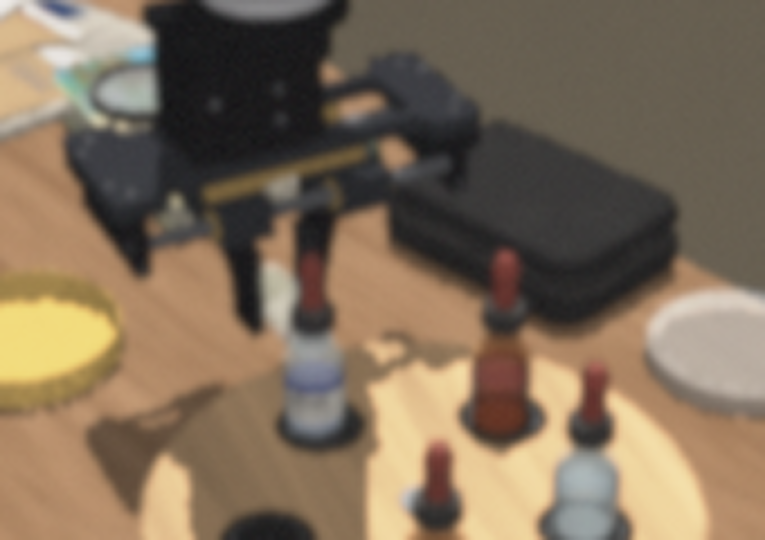

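>>> {"api": "jog_arm", "payload": {
  "series": [
    {"tx": 8, "ty": 0, "tz": 1, "roll": 0},
    {"tx": 12, "ty": 0, "tz": 1, "roll": 0},
    {"tx": 15, "ty": 1.5, "tz": 1, "roll": 0},
    {"tx": 18, "ty": 3, "tz": 1, "roll": 0},
    {"tx": 21, "ty": 3.5, "tz": 1, "roll": 0},
    {"tx": 24, "ty": 4, "tz": 1, "roll": 0},
    {"tx": 24, "ty": 4, "tz": 1, "roll": 0}
  ]
}}

```text
clock: 14.5
tcp_pos: [0.5645, 0.2955, 0.0174]
ee_rot: [0.904, 1.562, 0.672]
contact_force: [0.4, 1.3, 0.7]
width: 0.025
```

```bash
python3 sc.py s11; python3 look.py w11
```

```text
[[0.007, 0.2304, 0.9731, 0.5645], [0.0054, 0.9731, -0.2304, 0.2955], [-1.0, 0.0069, 0.0055, 0.0175], [0.0, 0.0, 0.0, 1.0]] 14.55 [1.1 1.5 0.5]
[[0.007, 0.2304, 0.9731, 0.5645], [0.0054, 0.9731, -0.2304, 0.2955], [-1.0, 0.0069, 0.0055, 0.0175], [0.0, 0.0, 0.0, 1.0]]
vial 0.81 ((254.5, 272.0), (114.0, 53.0), 90.0) [[0.5589, 0.3225], [0.5817, 0.317], [0.5691, 0.2581], [0.5436, 0.2643]] [0.5637 0.2921 0.0405]
14.65 0.024809171167557244
```

View pics/s11.png

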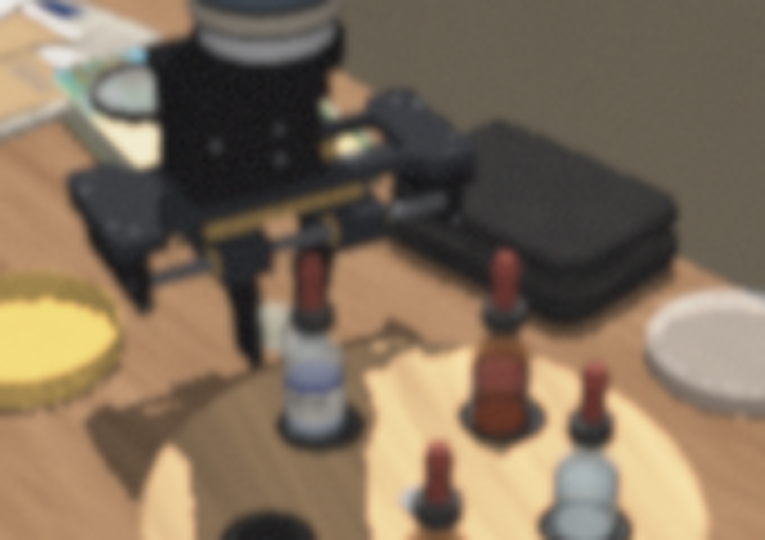

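View pics/w11.png

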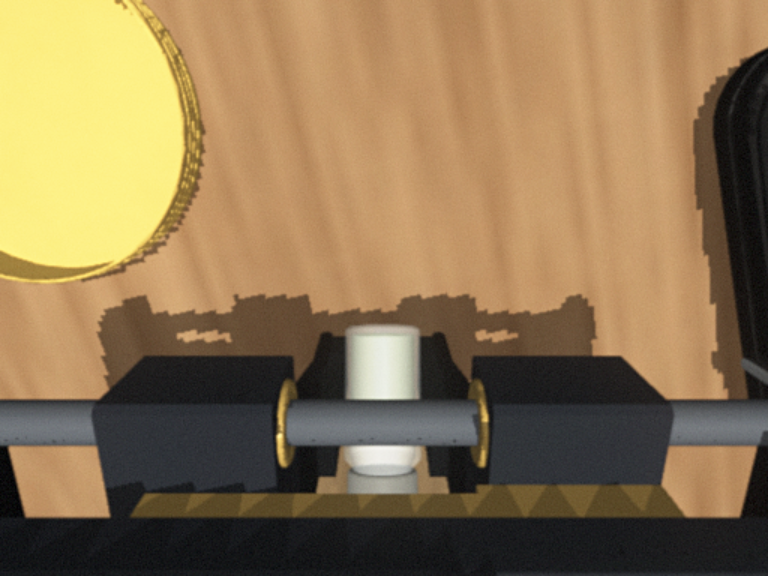

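Run:
```python
from h import *
d=np.load('last.npz'); q={'view':d['view'],'mtx':d['mtx']}; T=d['T']
Ti=np.linalg.inv(T)
for px in [(478,90),(500,240)]:
  for z in (0,.05):
    X=onz(q,px,z); print(px,X.round(4),(Ti@np.r_[X,1])[:3].round(4))
```

```text
(478, 90) [0.6953 0.3446 0.    ] [0.0187 0.0779 0.1159]
(478, 90) [0.6639 0.3525 0.05  ] [-0.0315  0.0786  0.0838]
(500, 240) [0.7037 0.2554 0.    ] [ 0.0183 -0.0071  0.1446]
(500, 240) [0.67   0.2879 0.05  ] [-0.0318  0.0172  0.1046]
```

>>> {"api": "jog_arm", "payload": {
  "series": [
    {"tx": 3, "ty": -0.5, "tz": 0, "roll": 0},
    {"tx": 5.3, "ty": -1.3, "tz": 0, "roll": 0},
    {"tx": 6.5, "ty": -3.3, "tz": 0, "roll": 0},
    {"tx": 7.8, "ty": -5.4, "tz": 0, "roll": 0},
    {"tx": 8.5, "ty": -7, "tz": 0, "roll": 0},
    {"tx": 9.2, "ty": -8.8, "tz": 0, "roll": 0},
    {"tx": 9.2, "ty": -8.8, "tz": 0, "roll": 0}
  ]
}}

```text
clock: 15.35
tcp_pos: [0.5624, 0.2865, 0.0082]
ee_rot: [0.874, 1.562, 0.641]
contact_force: [0.6, 4.1, 1.1]
width: 0.0245
```

```bash
python3 sc.py s12; python3 look.py w12
```

```text
[[0.0067, 0.2306, 0.973, 0.5624], [0.0048, 0.973, -0.2306, 0.2865], [-1.0, 0.0062, 0.0054, 0.0083], [0.0, 0.0, 0.0, 1.0]] 15.4 [0.5 4.1 1.2]
[[0.0067, 0.2306, 0.973, 0.5624], [0.0048, 0.973, -0.2306, 0.2865], [-1.0, 0.0062, 0.0054, 0.0083], [0.0, 0.0, 0.0, 1.0]]
vial 0.9 ((254.5, 265.5), (125.0, 53.0), 90.0) [[0.5597, 0.322], [0.5808, 0.3169], [0.568, 0.2573], [0.5442, 0.263]] [0.5636 0.2915 0.0405]
15.5 0.02453934772245238
```

View pics/s12.png

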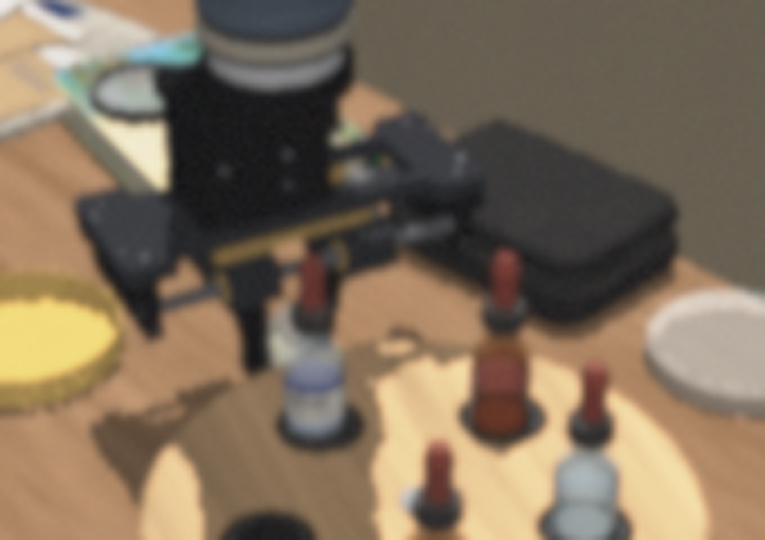

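View pics/w12.png

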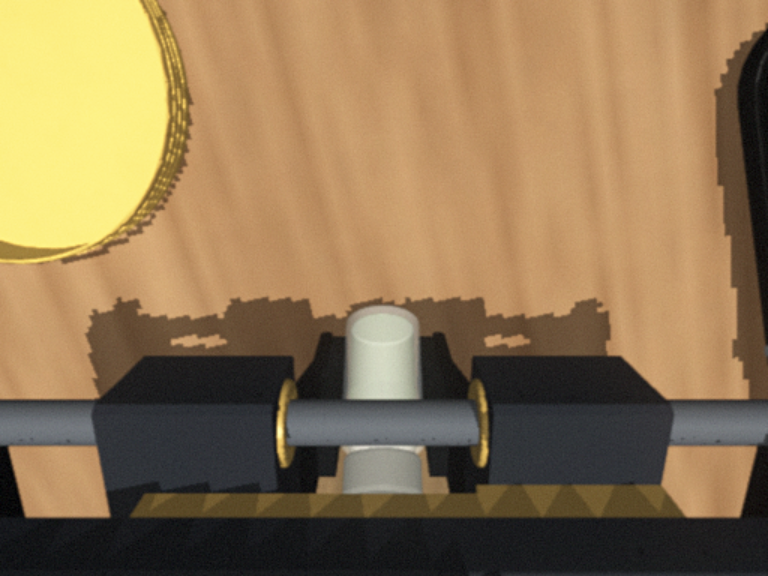

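```bash
cat > ov.py <<'E'
import sys
from h import *
d=np.load('last.npz'); q={'view':d['view'],'mtx':d['mtx']}; T=d['T']
img=sys.argv[1]; a=float(sys.argv[2])/1000; off=float(sys.argv[3])/1000
ims=[]
for th in map(float,sys.argv[4:]):
    im=cv2.imread('pics/'+img+'.png'); t=np.radians(th)
    g=np.array([-off,0,0])            # tool coords; axis dir: base->cap = (-sin, -cos)
    ax=np.array([-np.sin(t),-np.cos(t),0]); n=np.array([-np.cos(t),np.sin(t),0]); s=np.array([0,0,1.])
    for L,c in ((0,(0,0,255)),(.047,(255,0,0)),(.057,(255,0,255))):
        f=np.linspace(0,2*np.pi,60)
        P=[g+ax*(L-a)+.0125*(np.cos(x)*n+np.sin(x)*s) for x in f]
        W=[(T@np.r_[x,1])[:3] for x in P]
        uv=np.array([proj(q,x) for x in W])*1.5
        cv2.polylines(im,[uv.astype(np.int32)],True,c,1)
    cv2.putText(im,str(th),(5,20),0,.7,(0,0,255),2)
    ims.append(im[240:540,230:540])
cv2.imwrite('pics/ov_'+img+'.png',np.hstack(ims) if len(ims)<3 else np.vstack([np.hstack(ims[:2]),np.hstack(ims[2:4])]))
E
python3 ov.py w12 15 10.5 30 45 60 75
```

```text
(no output)
```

View pics/ov_w12.png

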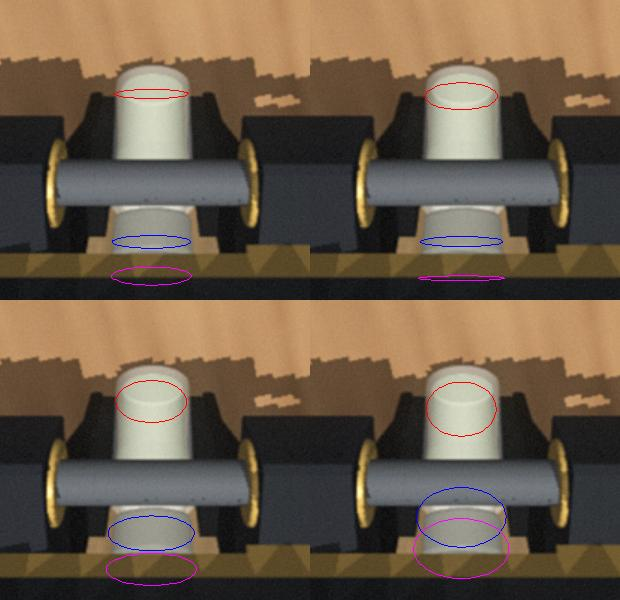

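```bash
python3 ov.py w12 20 14 35 42 49 56
```

```text
(no output)
```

View pics/ov_w12.png

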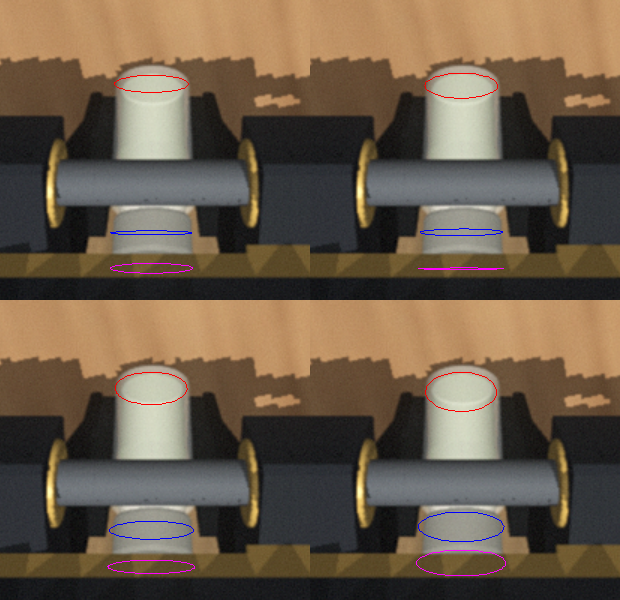

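Run:
```python
from h import *
d=np.load('last.npz'); q={'view':d['view'],'mtx':d['mtx']}; T=d['T']
Ti=np.linalg.inv(T)
for row in (306,342):
  for z in (0,.007,.014,.02):
    X=onz(q,(255,row/1.5),z); print(row,z,(Ti@np.r_[X,1])[:3].round(4))
```

```text
306 0 [0.0084 0.0191 0.0004]
306 0.007 [0.0014 0.0216 0.0004]
306 0.014 [-0.0056  0.0242  0.0004]
306 0.02 [-0.0116  0.0263  0.0004]
342 0 [0.0083 0.0052 0.0004]
342 0.007 [0.0013 0.0083 0.0004]
342 0.014 [-0.0057  0.0113  0.0004]
342 0.02 [-0.0117  0.014   0.0004]
```

>>> {"api": "jog_arm", "payload": {
  "series": [
    {"tx": 0.5, "ty": 3, "tz": 0, "roll": 0},
    {"tx": 0.5, "ty": 7, "tz": 0, "roll": 0},
    {"tx": 0.5, "ty": 11, "tz": 0, "roll": 0},
    {"tx": 0.5, "ty": 15, "tz": 0, "roll": 0},
    {"tx": 1, "ty": 19, "tz": 0, "roll": 0},
    {"tx": 1, "ty": 23, "tz": 0, "roll": 0},
    {"tx": 1, "ty": 23, "tz": 0, "roll": 0}
  ],
  "squeeze": 3
}}

```text
clock: 16.2
tcp_pos: [0.5677, 0.3097, 0.0075]
ee_rot: [0.891, 1.562, 0.659]
contact_force: [0.3, 0.7, -0.5]
width: 0.0245
```

```bash
python3 look.py w13; python3 sc.py s13;python3 ov.py w13 25 19 50 60 70 80
```

```text
[[0.0068, 0.2299, 0.9732, 0.5677], [0.0052, 0.9732, -0.2299, 0.3097], [-1.0, 0.0067, 0.0054, 0.0075], [0.0, 0.0, 0.0, 1.0]]
vial 0.92 ((254.0, 265.5), (125.0, 52.0), 90.0) [[0.5651, 0.3455], [0.5857, 0.3406], [0.5729, 0.2813], [0.5498, 0.2869]] [0.5688 0.3153 0.0405]
16.3 0.024659170169073926
[[0.0066, 0.2306, 0.973, 0.5677], [0.0043, 0.973, -0.2306, 0.3087], [-1.0, 0.0057, 0.0054, 0.0074], [0.0, 0.0, 0.0, 1.0]] 16.35 [-0.1  0.4  0.1]
```

View pics/s13.png

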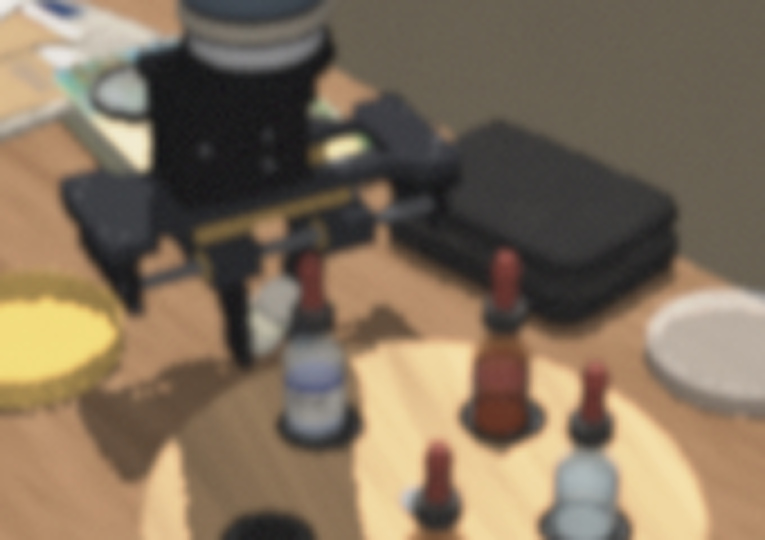

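View pics/ov_w13.png

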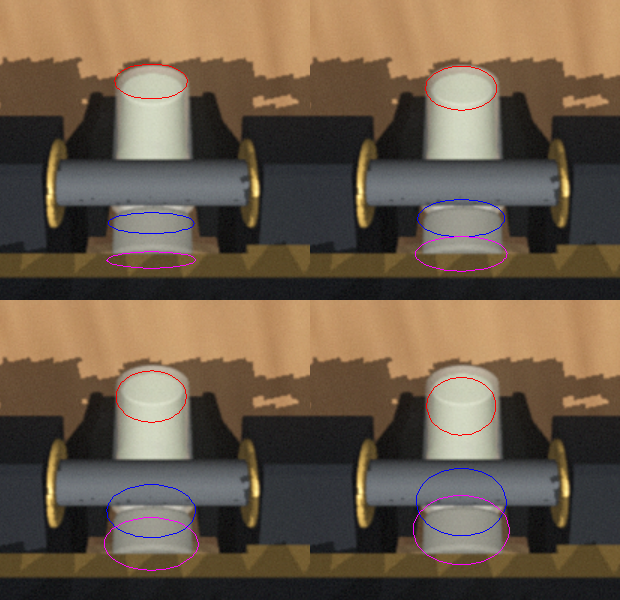

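>>> {"api": "jog_arm", "payload": {
  "series": [
    {"tx": 2, "ty": 0, "tz": 0, "roll": 0},
    {"tx": 4, "ty": 2, "tz": 0, "roll": 0},
    {"tx": 5, "ty": 4, "tz": 0, "roll": 0},
    {"tx": 5, "ty": 8, "tz": 0, "roll": 0},
    {"tx": 5, "ty": 12, "tz": 0, "roll": 0},
    {"tx": 5, "ty": 16, "tz": 0, "roll": 0},
    {"tx": 5, "ty": 20, "tz": 0, "roll": 0},
    {"tx": 5, "ty": 20, "tz": 0, "roll": 0}
  ]
}}

```text
clock: 17.15
tcp_pos: [0.5723, 0.3296, 0.0025]
ee_rot: [0.947, 1.562, 0.715]
contact_force: [0.5, -0.1, 0.3]
width: 0.0248
```

```bash
python3 look.py w14; python3 sc.py s14;python3 ov.py w14 25 19 50 60 70 80
```

```text
[[0.0069, 0.2297, 0.9732, 0.5723], [0.006, 0.9732, -0.2297, 0.3296], [-1.0, 0.0074, 0.0053, 0.0025], [0.0, 0.0, 0.0, 1.0]]
vial 0.72 ((254.5, 268.5), (121.0, 57.0), 90.0) [[0.5691, 0.3651], [0.591, 0.3599], [0.5792, 0.3044], [0.5548, 0.3103]] [0.5739 0.3365 0.0405]
17.25 0.025021919065880447
[[0.0067, 0.2302, 0.9731, 0.5723], [0.0055, 0.9731, -0.2302, 0.3289], [-1.0, 0.0069, 0.0053, 0.0025], [0.0, 0.0, 0.0, 1.0]] 17.3 [0.1 1.5 1. ]
```

View pics/s14.png

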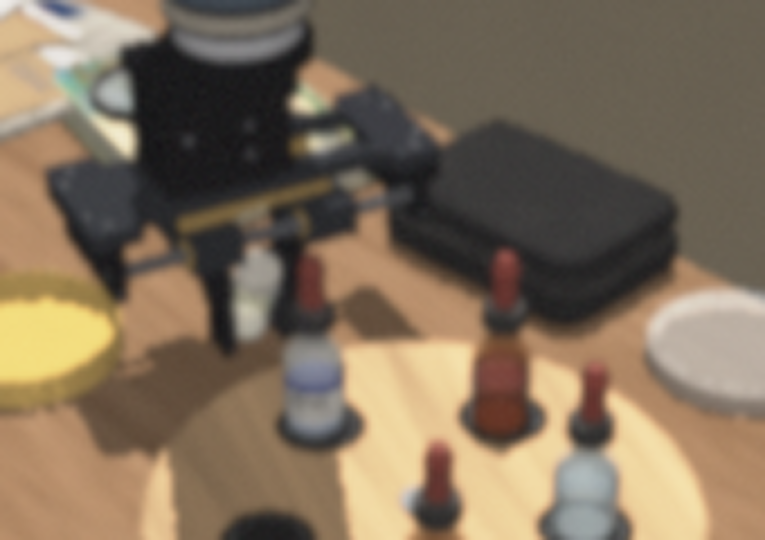

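View pics/ov_w14.png

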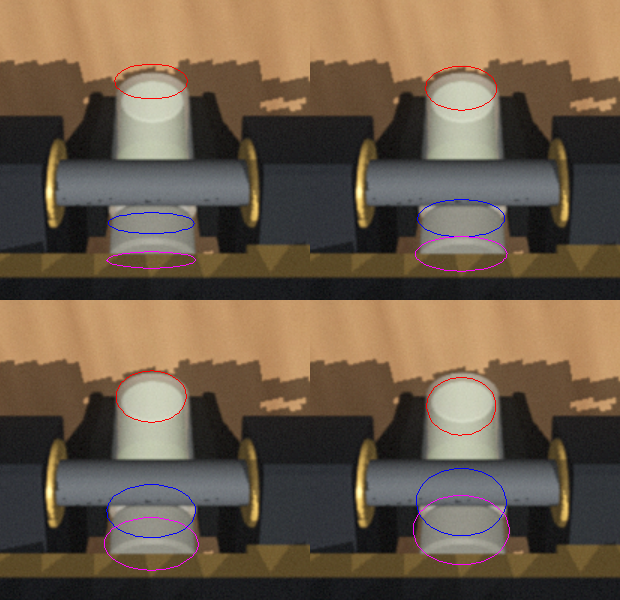

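>>> {"api": "jog_arm", "payload": {
  "series": [
    {"tx": 0.5, "ty": 4, "tz": 0, "roll": 0},
    {"tx": 0.5, "ty": 8, "tz": 0, "roll": 0},
    {"tx": 0.5, "ty": 12, "tz": 0, "roll": 0},
    {"tx": 0.5, "ty": 16, "tz": 0, "roll": 0},
    {"tx": 0.5, "ty": 20, "tz": 0, "roll": 0},
    {"tx": 0.5, "ty": 20, "tz": 0, "roll": 0}
  ]
}}

```text
clock: 17.9
tcp_pos: [0.5768, 0.3497, 0.0021]
ee_rot: [1.023, 1.561, 0.791]
contact_force: [-0.4, 1.5, -0.5]
width: 0.025
```

```bash
python3 look.py w15; python3 sc.py s15;python3 ov.py w15 22 19 60 70 80 90
```

```text
[[0.0069, 0.2294, 0.9733, 0.5768], [0.007, 0.9733, -0.2294, 0.3497], [-1.0, 0.0084, 0.0051, 0.0021], [0.0, 0.0, 0.0, 1.0]]
vial 0.87 ((254.5, 268.5), (119.0, 59.0), 90.0) [[0.5732, 0.385], [0.5957, 0.3796], [0.5843, 0.3252], [0.5591, 0.3313]] [0.5784 0.3568 0.0405]
18.0 0.02467267335891807
[[0.0067, 0.2299, 0.9732, 0.5768], [0.0062, 0.9732, -0.23, 0.3489], [-1.0, 0.0076, 0.0051, 0.0021], [0.0, 0.0, 0.0, 1.0]] 18.05 [0.4 0.6 1.2]
```

View pics/s15.png

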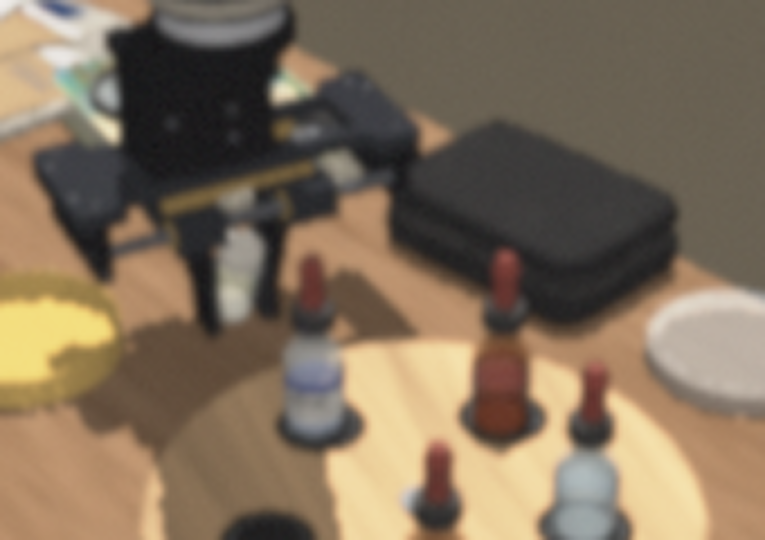

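View pics/ov_w15.png

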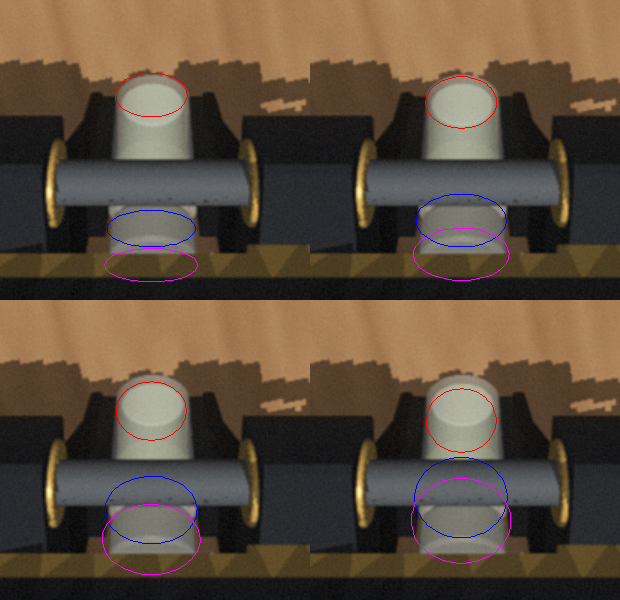

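>>> {"api": "jog_arm", "payload": {
  "series": [
    {"tx": 1.5, "ty": 3, "tz": 0, "roll": 0},
    {"tx": 1.8, "ty": 7, "tz": 0, "roll": 0},
    {"tx": 1.8, "ty": 11, "tz": 0, "roll": 0},
    {"tx": 1.8, "ty": 15, "tz": 0, "roll": 0},
    {"tx": 1.8, "ty": 15, "tz": 0, "roll": 0}
  ]
}}

```text
clock: 18.55
tcp_pos: [0.5807, 0.364, 0.0006]
ee_rot: [0.962, 1.561, 0.73]
contact_force: [0.1, -1.0, 4.1]
width: 0.0249
```

```bash
python3 look.py w16; python3 sc.py s16;python3 ov.py w16 22 19 65 72 79 86
```

```text
[[0.0077, 0.2297, 0.9732, 0.5807], [0.0069, 0.9732, -0.2297, 0.364], [-0.9999, 0.0084, 0.0059, 0.0006], [0.0, 0.0, 0.0, 1.0]]
vial 0.65 ((253.6537322998047, 270.8813171386719), (115.80988311767578, 59.06161117553711), 88.36341857910156) [[0.5758, 0.3981], [0.5984, 0.3934], [0.5886, 0.3407], [0.5635, 0.3459]] [0.5818 0.3709 0.0405]
18.65 0.024642960188950163
[[0.0077, 0.2299, 0.9732, 0.5807], [0.0074, 0.9732, -0.2299, 0.364], [-0.9999, 0.009, 0.0058, 0.0006], [0.0, 0.0, 0.0, 1.0]] 18.7 [ 0.4 -0.5  2.7]
```

View pics/s16.png

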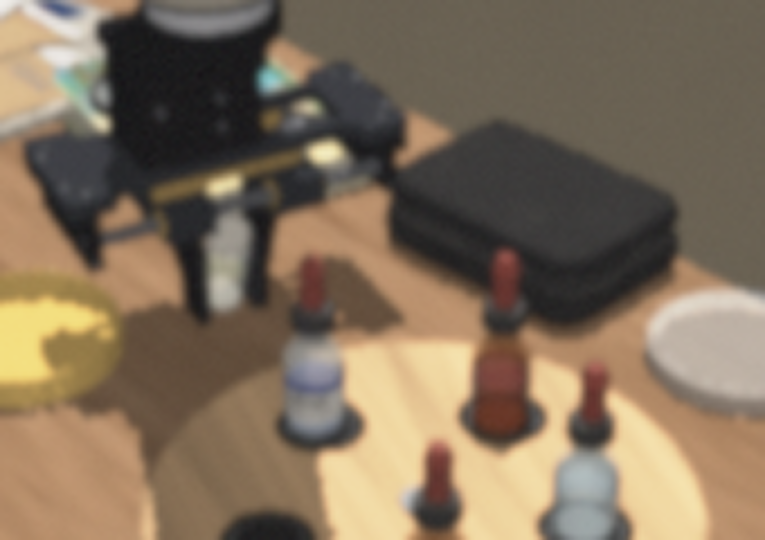

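View pics/ov_w16.png

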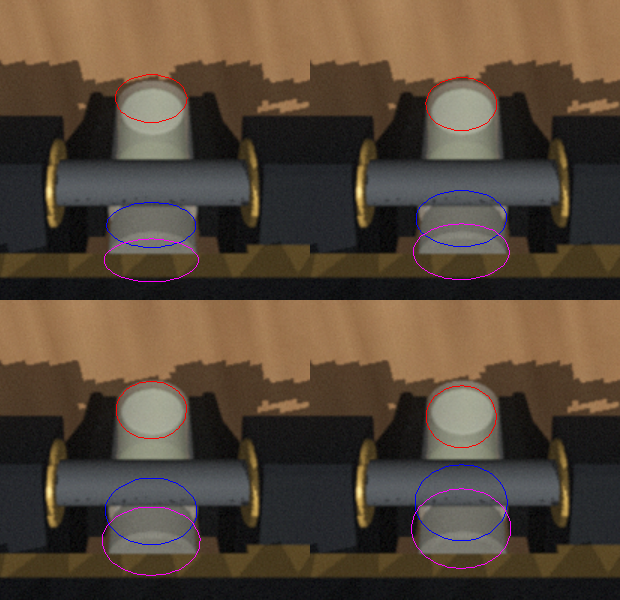

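>>> {"api": "jog_arm", "payload": {
  "series": [
    {"tx": 0, "ty": 0, "tz": 0, "roll": 0},
    {"tx": 0, "ty": 0, "tz": 0, "roll": 0},
    {"tx": 0, "ty": 0, "tz": 0, "roll": 0},
    {"tx": 0, "ty": 0, "tz": 0, "roll": 0}
  ],
  "jaw": -0.2
}}

```text
clock: 19.1
tcp_pos: [0.5808, 0.3642, 0.0007]
ee_rot: [1.009, 1.56, 0.777]
contact_force: [1.3, 0.2, 1.7]
width: 0.0343
```

```bash
python3 look.py w17; python3 sc.py s17;python3 ov.py w17 19 19 80 90
```

```text
[[0.008, 0.2299, 0.9732, 0.5808], [0.0078, 0.9732, -0.2299, 0.3642], [-0.9999, 0.0095, 0.006, 0.0007], [0.0, 0.0, 0.0, 1.0]]
19.2 0.03441168609183815
[[0.0079, 0.2298, 0.9732, 0.5807], [0.0078, 0.9732, -0.2299, 0.3642], [-0.9999, 0.0094, 0.0059, 0.0007], [0.0, 0.0, 0.0, 1.0]] 19.25 [ 0.9 -0.9  2.6]
```

View pics/s17.png

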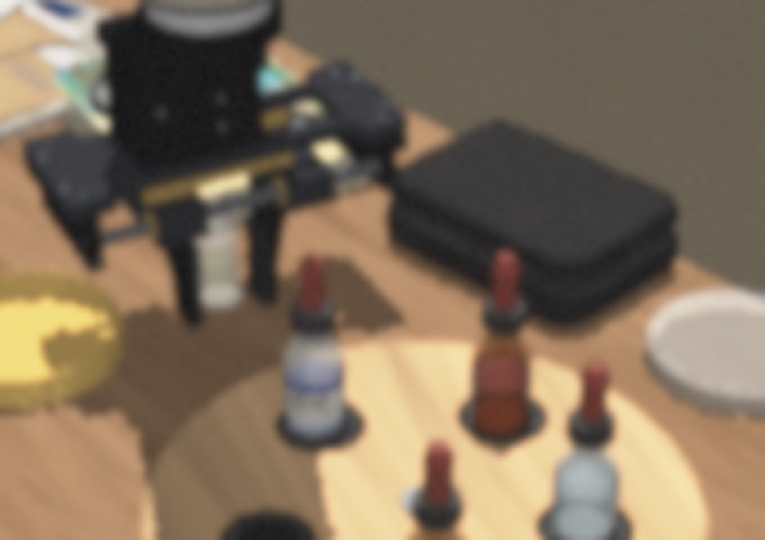

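View pics/ov_w17.png

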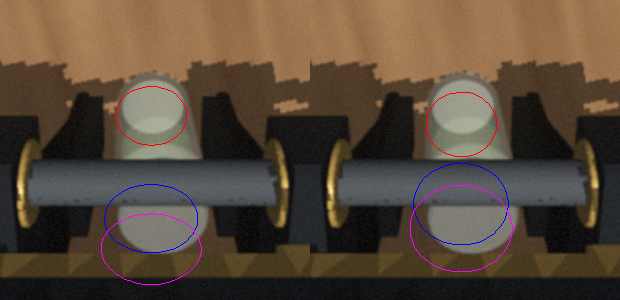

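>>> {"api": "jog_arm", "payload": {
  "series": [
    {"tx": -7, "ty": 2, "tz": 0, "roll": 0},
    {"tx": -14, "ty": 6, "tz": 0, "roll": 0},
    {"tx": -14, "ty": 6, "tz": 0, "roll": 0}
  ]
}}

```text
clock: 19.55
tcp_pos: [0.5821, 0.3716, 0.0162]
ee_rot: [1.062, 1.557, 0.831]
contact_force: [-0.4, 1.2, 0.4]
width: 0.0349
```

>>> {"api": "jog_arm", "payload": {
  "series": [
    {"tx": 0, "ty": 0, "tz": 0, "roll": 0},
    {"tx": 0, "ty": 0, "tz": 0, "roll": 0},
    {"tx": 0, "ty": 0, "tz": 0, "roll": 0},
    {"tx": 0, "ty": 0, "tz": 0, "roll": 0},
    {"tx": 0, "ty": 0, "tz": 0, "roll": 0},
    {"tx": -20, "ty": 0, "tz": 0, "roll": 0},
    {"tx": -60, "ty": 0, "tz": 0, "roll": 0},
    {"tx": -60, "ty": 0, "tz": 0, "roll": 0}
  ],
  "jaw": -1,
  "squeeze": 8
}}

```text
clock: 20.35
tcp_pos: [0.5845, 0.374, 0.0831]
ee_rot: [0.987, 1.546, 0.756]
contact_force: [1.0, 1.3, 0.1]
width: 0.0246
```

```bash
python3 look.py w18; python3 sc.py s18;python3 ov.py w18 33 19 82 90
```

```text
[[0.0177, 0.2292, 0.9732, 0.5845], [0.0167, 0.9732, -0.2295, 0.374], [-0.9997, 0.0203, 0.0134, 0.0831], [0.0, 0.0, 0.0, 1.0]]
vial 0.84 ((254.08108520507812, 256.4864807128906), (94.3650131225586, 53.26527404785156), 80.53767395019531) [[0.5635, 0.3796], [0.5981, 0.3774], [0.5937, 0.3075], [0.5562, 0.3095]] [0.578  0.3449 0.0405]
20.45 0.024807213810774973
[[0.0101, 0.2293, 0.9733, 0.5818], [0.0098, 0.9733, -0.2294, 0.3707], [-0.9999, 0.0119, 0.0076, 0.077], [0.0, 0.0, 0.0, 1.0]] 20.5 [-0.2 -0.5 -0.7]
```

View pics/s18.png

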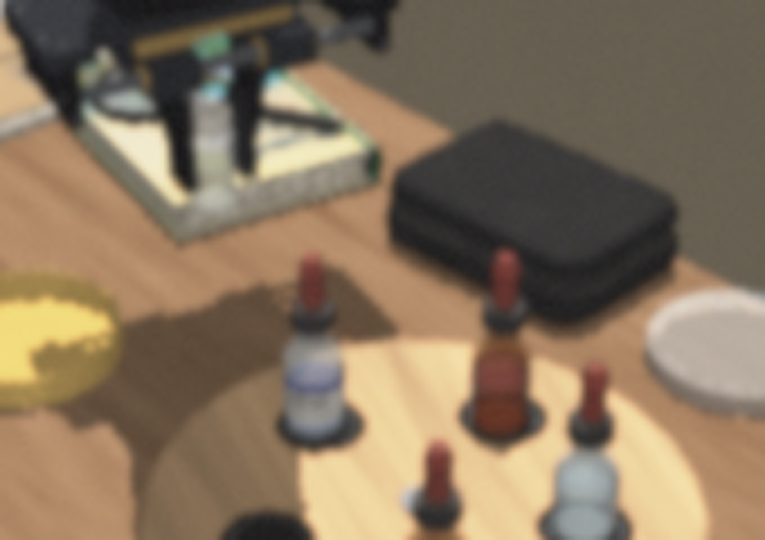

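View pics/ov_w18.png

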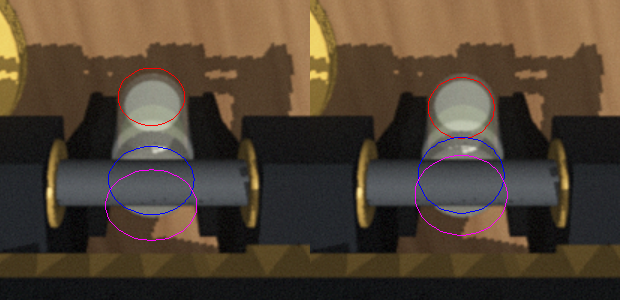

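```bash
cat > rack.py <<'E'
import sys
from h import *
from scipy.optimize import least_squares
p=grab_frame('top')
C=[]
for k in ['vial_pad','pad_1','turntable_center']:
  for l in spotter.landmark_of(p,k)[:5]:
    X=onz(p,l['position'],.028); C.append(X[:2]) if k!='turntable_center' else None
    print(k,round(l['conf'],2),np.round(l['position'],1),X.round(4))
print(r.get_state()['clock'])
c=p['frame'][110:290,110:400];cv2.imwrite('pics/'+sys.argv[1]+'.png',cv2.resize(c[:,:,::-1],None,fx=2.7,fy=2.7,interpolation=cv2.INTER_CUBIC))
np.savez('top.npz',view=p['view'],mtx=p['mtx'])
E
python3 rack.py t19
```

```text
vial_pad 0.56 [298.6 241.8] [0.4622 0.1669 0.028 ]
20.7
```

View pics/t19.png

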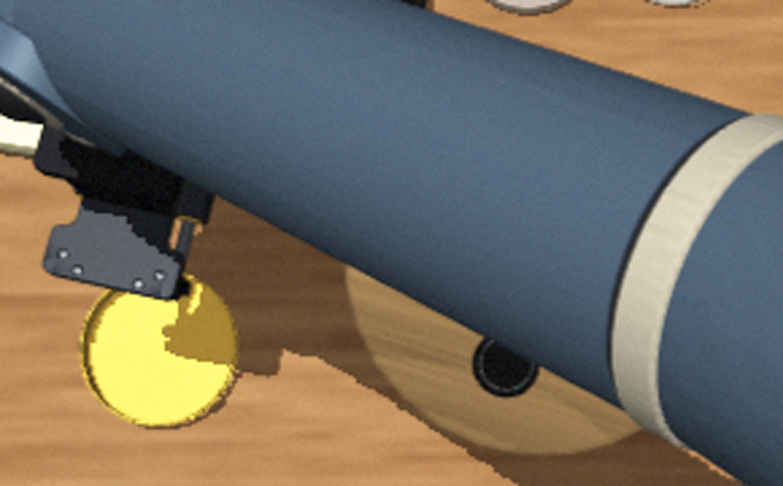

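>>> {"api": "jog_arm", "payload": {
  "series": [
    {"tx": -40, "ty": 0, "tz": 0, "roll": 0},
    {"tx": -80, "ty": -15, "tz": -5, "roll": 0},
    {"tx": -95, "ty": -45, "tz": -15, "roll": 0},
    {"tx": -95, "ty": -85, "tz": -28, "roll": 0},
    {"tx": -95, "ty": -125, "tz": -41, "roll": 0},
    {"tx": -95, "ty": -165, "tz": -54, "roll": 0},
    {"tx": -95, "ty": -200, "tz": -66, "roll": 0},
    {"tx": -95, "ty": -218, "tz": -72, "roll": 0},
    {"tx": -95, "ty": -225, "tz": -74, "roll": 0},
    {"tx": -95, "ty": -225, "tz": -74, "roll": 0},
    {"tx": -95, "ty": -225, "tz": -74, "roll": 0}
  ]
}}

```text
clock: 21.8
tcp_pos: [0.4575, 0.1687, 0.1676]
ee_rot: [1.119, 1.558, 0.888]
contact_force: [-0.1, -0.4, -0.2]
width: 0.0248
```

```bash
python3 look.py w20 vial_pad:.028 turntable_center:.028 pad_1:.028; python3 sc.py s20
```

```text
[[0.0082, 0.2283, 0.9736, 0.4575], [0.0101, 0.9735, -0.2284, 0.1687], [-0.9999, 0.0117, 0.0057, 0.1676], [0.0, 0.0, 0.0, 1.0]]
vial_pad 0.62 [253.7 176.2] [0.4579 0.1696 0.028 ]
turntable_center 0.56 [336.1 182.8] [0.5314 0.1456 0.028 ]
pad_1 0.89 [390.1 229.9] [0.5749 0.0863 0.028 ]
pad_1 0.85 [324.2 103.7] [0.5331 0.2191 0.028 ]
pad_1 0.84 [300.8 249.4] [0.4861 0.086  0.028 ]
pad_1 0.71 [410.6 139.1] [0.6037 0.1705 0.028 ]
vial 0.94 ((254.0, 256.5), (95.0, 54.0), 90.0) [[0.4277, 0.1482], [0.4758, 0.1368], [0.4548, 0.0383], [0.4024, 0.0509]] [0.4407 0.0956 0.0405]
22.05 0.02455016830595574
[[0.0073, 0.228, 0.9736, 0.4569], [0.0093, 0.9736, -0.228, 0.1683], [-0.9999, 0.0107, 0.005, 0.1673], [0.0, 0.0, 0.0, 1.0]] 22.1 [-0.5 -0.4  0.2]
```

View pics/w20.png

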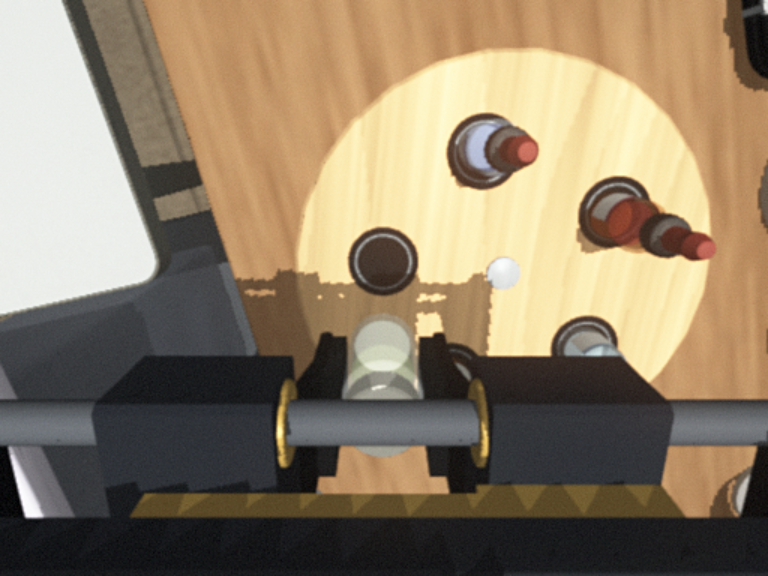

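View pics/s20.png

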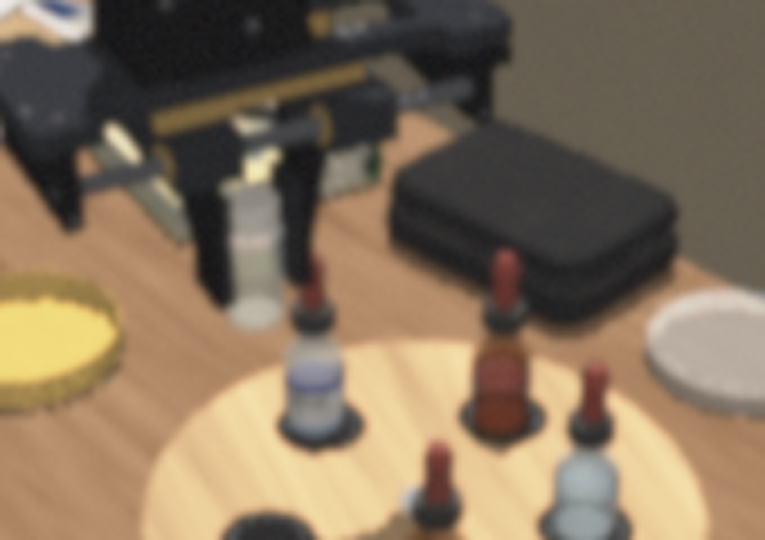

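Run:
```python
from h import *
d=np.load('last.npz'); q={'view':d['view'],'mtx':d['mtx']}; T=d['T']
Ti=np.linalg.inv(T)
im=cv2.imread('pics/w20.png'); cv2.imwrite('pics/w20c.png',cv2.resize(im[220:420,280:500],None,fx=3.5,fy=3.5,interpolation=cv2.INTER_CUBIC))
for px,z in [((382,343),.151),((383,261),.028),((385,261),.028)]:
    X=onz(q,np.array(px)/1.5,z); print(px,X.round(4),(Ti@np.r_[X,1])[:3].round(4))
```

```text
(382, 343) [0.4581 0.1698 0.151 ] [0.0166 0.0011 0.0002]
(383, 261) [0.4599 0.1713 0.028 ] [0.1397 0.0014 0.0009]
(385, 261) [0.4611 0.171  0.028 ] [0.1397 0.0014 0.0022]
```

View pics/w20c.png

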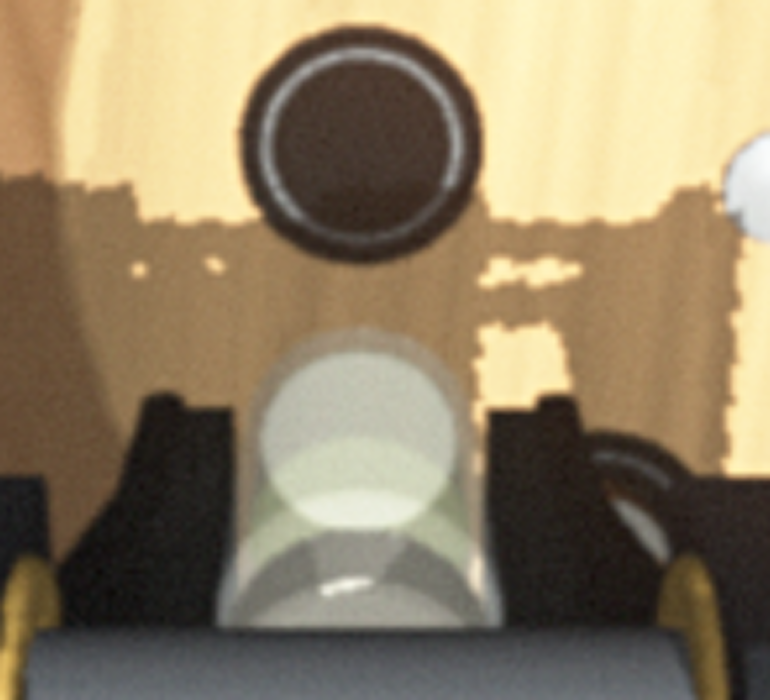

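>>> {"api": "jog_arm", "payload": {
  "series": [
    {"tx": 30, "ty": 0.7, "tz": 0.8, "roll": 0},
    {"tx": 60, "ty": 0.7, "tz": 0.8, "roll": 0},
    {"tx": 85, "ty": 0.7, "tz": 0.8, "roll": 0},
    {"tx": 102, "ty": 0.7, "tz": 0.8, "roll": 0},
    {"tx": 112, "ty": 0.7, "tz": 0.8, "roll": 0},
    {"tx": 115, "ty": 0.7, "tz": 0.8, "roll": 0},
    {"tx": 115, "ty": 0.7, "tz": 0.8, "roll": 0},
    {"tx": 115, "ty": 0.7, "tz": 0.8, "roll": 0}
  ]
}}

```text
clock: 22.9
tcp_pos: [0.4594, 0.1702, 0.0532]
ee_rot: [1.069, 1.557, 0.839]
contact_force: [-0.1, 0.1, -1.5]
width: 0.0249
```

```bash
python3 look.py w21 ; sed -i 's/x0,y0=190,110/x0,y0=190,170/' sc.py; python3 sc.py s21; python3 -c "
import cv2
im=cv2.imread('pics/w21.png'); cv2.imwrite('pics/w21c.png',cv2.resize(im[220:420,280:500],None,fx=3.5,fy=3.5,interpolation=cv2.INTER_CUBIC))"
```

```text
[[0.0089, 0.228, 0.9736, 0.4594], [0.0099, 0.9736, -0.2281, 0.1702], [-0.9999, 0.0117, 0.0064, 0.0532], [0.0, 0.0, 0.0, 1.0]]
vial 0.68 ((255.0, 256.0), (96.0, 52.0), 90.0) [[0.4494, 0.1884], [0.4774, 0.1817], [0.4646, 0.1215], [0.434, 0.1288]] [0.4567 0.1564 0.0405]
23.0 0.02454027473708225
[[0.0089, 0.2283, 0.9736, 0.4593], [0.0096, 0.9735, -0.2284, 0.17], [-0.9999, 0.0114, 0.0064, 0.0531], [0.0, 0.0, 0.0, 1.0]] 23.05 [ 1.6 -0.7 -0.4]
```

View pics/w21c.png

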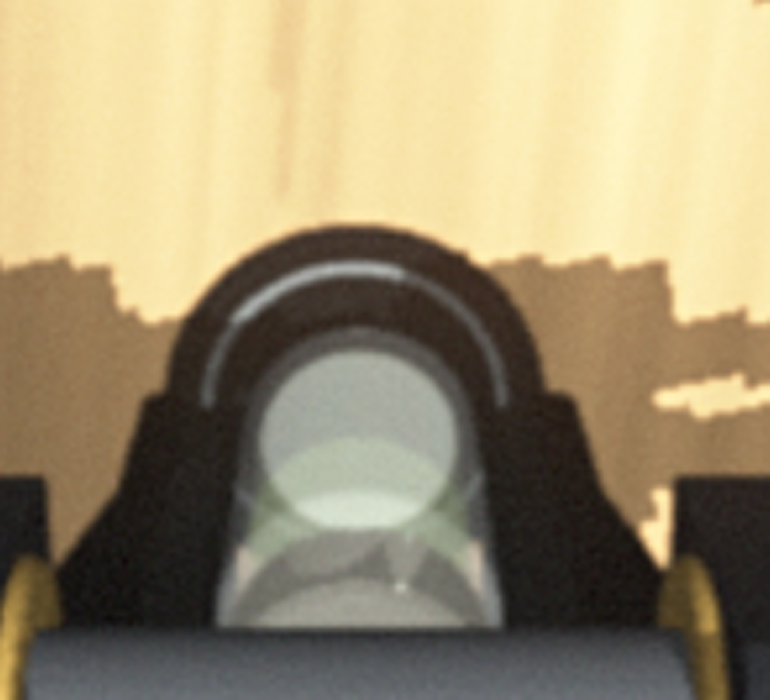

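View pics/s21.png

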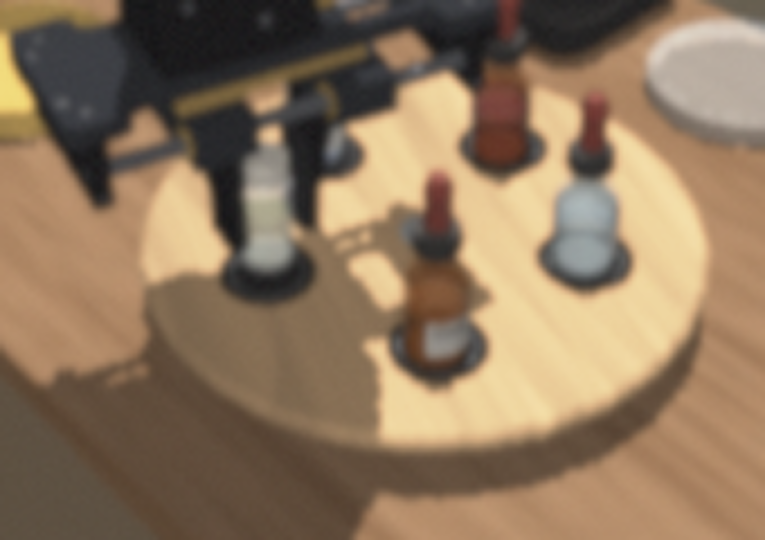

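Run:
```python
from h import *
d=np.load('last.npz'); q={'view':d['view'],'mtx':d['mtx']}; T=d['T']
Ti=np.linalg.inv(T)
f=lambda cx,cy,z:(Ti@np.r_[onz(q,np.array([280+cx/3.5,220+cy/3.5])/1.5,z),1])[:3].round(4)
print('pad top edge',f(355,225,.028),'L',f(168,395,.028),'R',f(543,395,.028))
print('base outer edge',f(358,328,.0365),'ctr',f(358,438,.0365))
```

```text
pad top edge [0.0254 0.022  0.    ] L [ 0.025   0.0018 -0.0214] R [0.0253 0.0016 0.0215]
base outer edge [0.0168 0.013  0.0004] ctr [0.0167 0.0002 0.0004]
```

>>> {"api": "jog_arm", "payload": {
  "series": [
    {"tx": 4, "ty": 0, "tz": -0.3, "roll": 0},
    {"tx": 6.5, "ty": 0, "tz": -0.3, "roll": 0},
    {"tx": 8, "ty": 0, "tz": -0.3, "roll": 0},
    {"tx": 8.5, "ty": 0, "tz": -0.3, "roll": 0},
    {"tx": 8.5, "ty": 0, "tz": -0.3, "roll": 0},
    {"tx": 8.5, "ty": 0, "tz": -0.3, "roll": 0}
  ]
}}

```text
clock: 23.65
tcp_pos: [0.4591, 0.1702, 0.0446]
ee_rot: [1.058, 1.558, 0.828]
contact_force: [-0.1, 0.2, -0.3]
width: 0.0246
```

```bash
python3 look.py w22 ; python3 sc.py s22; python3 -c "
import cv2
im=cv2.imread('pics/w22.png'); cv2.imwrite('pics/w22c.png',cv2.resize(im[220:420,280:500],None,fx=3.5,fy=3.5,interpolation=cv2.INTER_CUBIC))"
```

```text
[[0.0089, 0.2282, 0.9736, 0.4591], [0.0097, 0.9735, -0.2283, 0.1702], [-0.9999, 0.0115, 0.0065, 0.0446], [0.0, 0.0, 0.0, 1.0]]
vial 0.89 ((254.5, 256.5), (95.0, 53.0), 90.0) [[0.4498, 0.1907], [0.477, 0.1843], [0.4649, 0.1275], [0.4353, 0.1347]] [0.457  0.1605 0.0405]
23.75 0.024846774993256417
[[0.009, 0.2282, 0.9736, 0.4591], [0.0097, 0.9736, -0.2283, 0.1702], [-0.9999, 0.0115, 0.0066, 0.0447], [0.0, 0.0, 0.0, 1.0]] 23.8 [-0.8 -0.1 -0.4]
```

View pics/w22c.png

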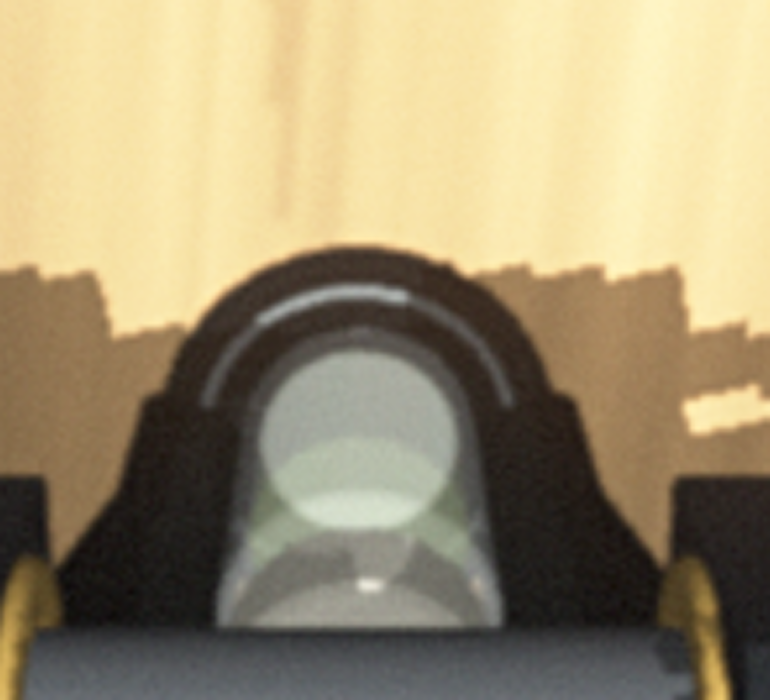

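View pics/s22.png

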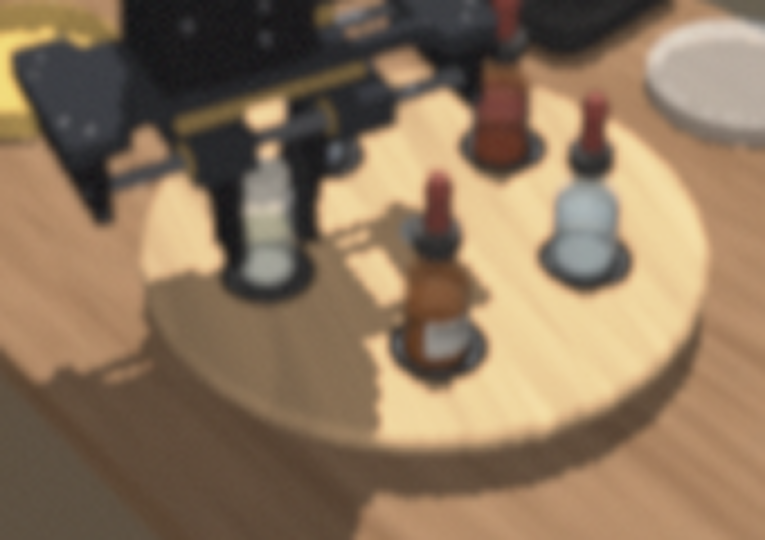

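>>> {"api": "jog_arm", "payload": {
  "series": [
    {"tx": 0.7, "ty": 0, "tz": 0, "roll": 0},
    {"tx": 1, "ty": 0, "tz": 0, "roll": 0},
    {"tx": 1, "ty": 0, "tz": 0, "roll": 0}
  ]
}}

```text
clock: 24.1
tcp_pos: [0.4594, 0.1705, 0.044]
ee_rot: [1.037, 1.557, 0.807]
contact_force: [-1.0, 0.7, 4.2]
width: 0.0243
```

>>> {"api": "jog_arm", "payload": {
  "series": [
    {"tx": 0, "ty": 0, "tz": 0, "roll": 0},
    {"tx": 0, "ty": 0, "tz": 0, "roll": 0}
  ],
  "squeeze": 3
}}

```text
clock: 24.3
tcp_pos: [0.4594, 0.1706, 0.044]
ee_rot: [1.035, 1.557, 0.805]
contact_force: [-0.3, -0.1, 2.5]
width: 0.0249
```

>>> {"api": "jog_arm", "payload": {
  "series": [
    {"tx": 0, "ty": 0, "tz": 0, "roll": 0},
    {"tx": 0, "ty": 0, "tz": 0, "roll": 0},
    {"tx": 0, "ty": 0, "tz": 0, "roll": 0}
  ],
  "jaw": -0.2
}}

```text
clock: 24.6
tcp_pos: [0.4593, 0.1704, 0.0439]
ee_rot: [1.044, 1.557, 0.814]
contact_force: [-0.7, -0.0, -0.5]
width: 0.0337
```

```bash
python3 look.py w23 ; python3 sc.py s23; python3 -c "
import cv2
im=cv2.imread('pics/w23.png'); cv2.imwrite('pics/w23c.png',cv2.resize(im[220:420,280:500],None,fx=3.5,fy=3.5,interpolation=cv2.INTER_CUBIC))"
```

```text
[[0.0095, 0.2282, 0.9736, 0.4593], [0.01, 0.9735, -0.2283, 0.1704], [-0.9999, 0.0119, 0.0069, 0.0439], [0.0, 0.0, 0.0, 1.0]]
vial 0.71 ((255.0, 256.5), (95.0, 54.0), 90.0) [[0.4501, 0.1912], [0.4777, 0.1847], [0.4657, 0.1282], [0.4357, 0.1354]] [0.4576 0.1611 0.0405]
24.7 0.034707458149457124
[[0.0097, 0.2281, 0.9736, 0.4594], [0.0101, 0.9736, -0.2282, 0.1705], [-0.9999, 0.012, 0.0071, 0.0439], [0.0, 0.0, 0.0, 1.0]] 24.75 [ 0.7  0.4 -0. ]
```

View pics/w23c.png

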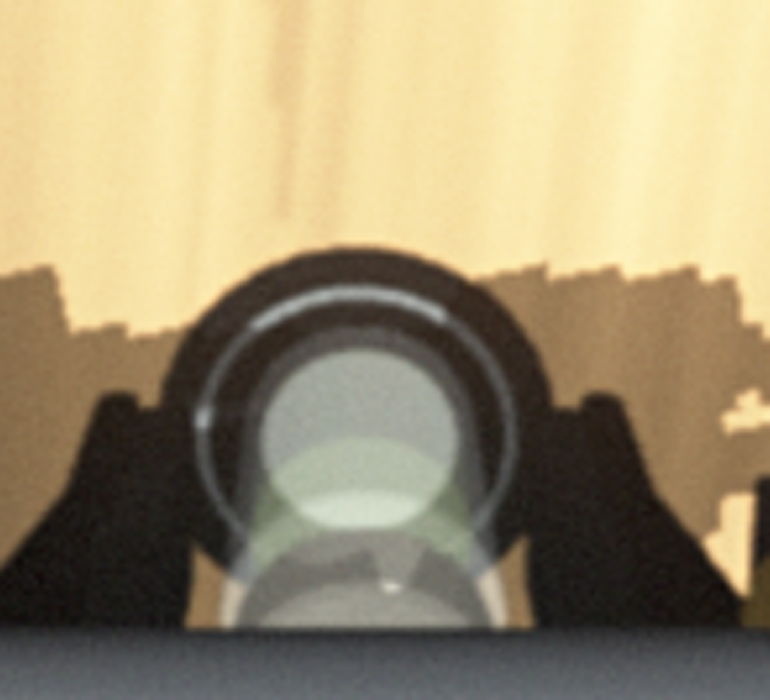

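View pics/s23.png

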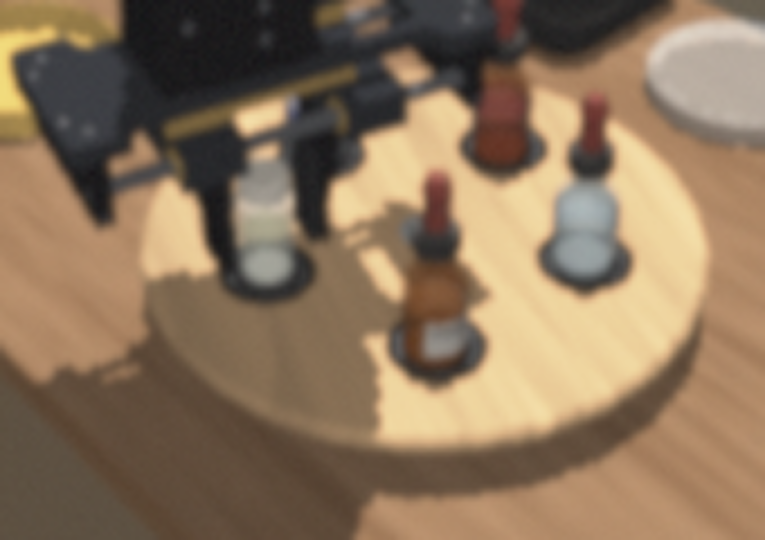

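>>> {"api": "jog_arm", "payload": {
  "series": [
    {"tx": -15, "ty": 0, "tz": 0, "roll": 0},
    {"tx": -35, "ty": 0, "tz": 0, "roll": 0},
    {"tx": -70, "ty": 0, "tz": 0, "roll": 0},
    {"tx": -110, "ty": 0, "tz": 0, "roll": 0},
    {"tx": -150, "ty": 0, "tz": 0, "roll": 0},
    {"tx": -160, "ty": -40, "tz": 0, "roll": 0},
    {"tx": -160, "ty": -80, "tz": 0, "roll": 0},
    {"tx": -160, "ty": -120, "tz": 0, "roll": 0},
    {"tx": -160, "ty": -120, "tz": 0, "roll": 0},
    {"tx": -160, "ty": -120, "tz": 0, "roll": 0}
  ]
}}

```text
clock: 25.75
tcp_pos: [0.4305, 0.0516, 0.2033]
ee_rot: [0.956, 1.556, 0.724]
contact_force: [0.0, 0.5, 0.2]
width: 0.035
```

```bash
python3 look.py w24 vial_pad:.028 vial:.028; sleep 0; python3 rack.py t24; python3 sc.py s24
```

```text
[[0.0111, 0.2301, 0.9731, 0.4305], [0.0098, 0.9731, -0.2302, 0.0516], [-0.9999, 0.0121, 0.0085, 0.2033], [0.0, 0.0, 0.0, 1.0]]
vial_pad 0.83 [249.8  38.2] [0.4566 0.1732 0.028 ]
vial 0.56 [252.8  40.4] [0.4589 0.1707 0.028 ]
vial 0.86 ((254.10000610351562, 31.799999237060547), (32.199378967285156, 38.01315689086914), 26.56505012512207) [[0.4393, 0.1726], [0.4607, 0.1959], [0.4828, 0.1789], [0.4618, 0.1549]] [0.4612 0.1758 0.0405]
25.95 0.0349995929447797
vial_pad 0.72 [299.4 243.7] [0.4589 0.1655 0.028 ]
vial_pad 0.47 [307.5 199.5] [0.5375 0.1494 0.028 ]
vial_pad 0.39 [297.5 242. ] [0.4619 0.1688 0.028 ]
pad_1 0.93 [267.9 202.9] [0.5322 0.2201 0.028 ]
pad_1 0.65 [293.5 164.5] [0.6021 0.1731 0.028 ]
pad_1 0.63 [344.5 229. ] [0.4839 0.0858 0.028 ]
pad_1 0.55 [346.2 179.2] [0.5735 0.0793 0.028 ]
turntable_center 0.66 [309.4 202. ] [0.5329 0.1462 0.028 ]
26.15
[[0.0093, 0.2268, 0.9739, 0.4305], [0.0105, 0.9739, -0.2269, 0.0527], [-0.9999, 0.0123, 0.0067, 0.2024], [0.0, 0.0, 0.0, 1.0]] 26.2 [ 0.3 -0.7  0.6]
```

View pics/w24.png

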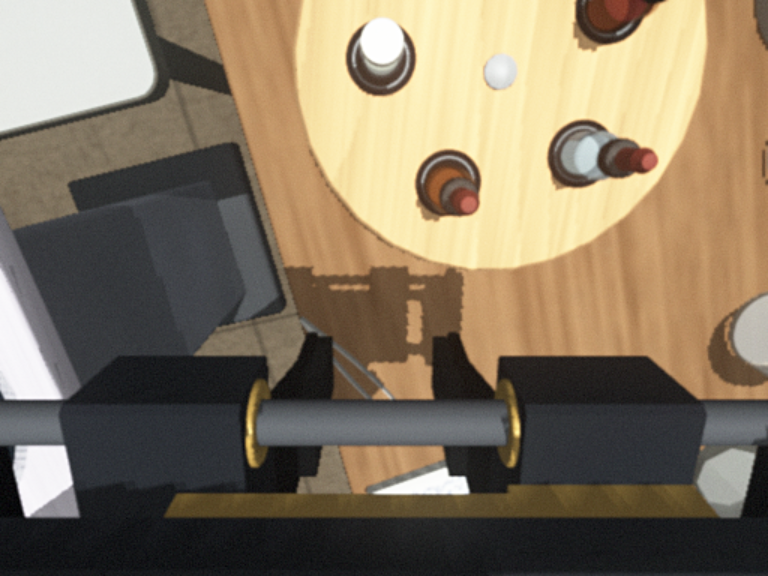

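View pics/s24.png

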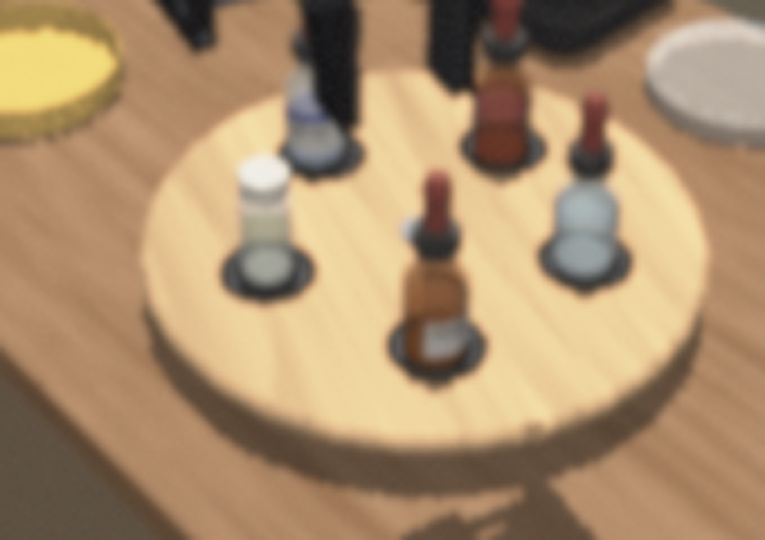

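>>> {"api": "jog_arm", "payload": {
  "series": [
    {"tx": 0, "ty": 0, "tz": 0, "roll": 0},
    {"tx": 0, "ty": 0, "tz": 0, "roll": 0},
    {"tx": 0, "ty": 0, "tz": 0, "roll": 0},
    {"tx": 0, "ty": 0, "tz": 0, "roll": 0},
    {"tx": 0, "ty": 0, "tz": 0, "roll": 0},
    {"tx": 0, "ty": 0, "tz": 0, "roll": 0},
    {"tx": 0, "ty": 0, "tz": 0, "roll": 0},
    {"tx": 0, "ty": 0, "tz": 0, "roll": 0},
    {"tx": 0, "ty": 0, "tz": 0, "roll": 0},
    {"tx": 0, "ty": 0, "tz": 0, "roll": 0},
    {"tx": 0, "ty": 0, "tz": 0, "roll": 0},
    {"tx": 0, "ty": 0, "tz": 0, "roll": 0}
  ]
}}

```text
clock: 27.4
tcp_pos: [0.4304, 0.0527, 0.2024]
ee_rot: [1.072, 1.557, 0.843]
contact_force: [-0.4, -0.0, 1.1]
width: 0.0346
```

```bash
python3 sc.py s25; python3 -c "
import cv2,numpy as np
a,b=[cv2.imread('pics/%s.png'%n,0).astype(np.float32) for n in('s24','s25')]
for n,(x,y,w,h) in {'vial':(210,140,120,170),'iodine':(370,160,130,230),'water':(530,80,120,220),'deck':(150,300,200,150)}.items():
  print(n,cv2.phaseCorrelate(a[y:y+h,x:x+w].copy(),b[y:y+h,x:x+w].copy(),cv2.createHanningWindow((w,h),cv2.CV_32F)))
"
```

```text
[[0.0093, 0.2268, 0.9739, 0.4304], [0.0105, 0.9739, -0.2269, 0.0527], [-0.9999, 0.0123, 0.0067, 0.2024], [0.0, 0.0, 0.0, 1.0]] 27.45 [-0.4  0.  -0.3]
vial ((-0.07202449070189232, -0.02153712573229427), 0.6767779233720568)
iodine ((0.6559660585510443, 0.06693141855596707), 0.6576890385003737)
water ((0.06639685330510758, 0.5026841377946738), 0.615550930235121)
deck ((0.04620280039758029, 0.07009858756846654), 0.4096993948618571)
```

View pics/t24.png

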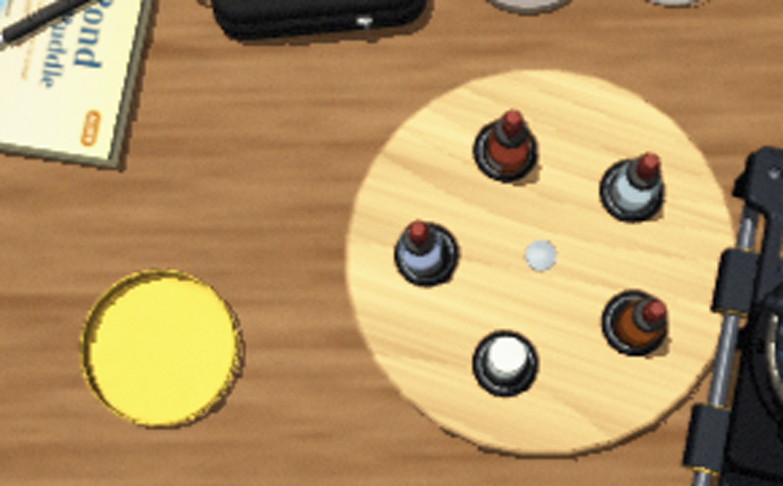

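```bash
python3 rack.py t26; python3 -c "
import cv2,numpy as np
for ref in ('t9c','t24'):
  a,b=[cv2.imread('pics/%s.png'%n,0).astype(np.float32) for n in(ref,'t26')]
  for n,(x,y,w,h) in {'vial':(460,310,90,100),'blue':(380,210,90,90),'eosin':(460,100,90,90),'water':(585,140,90,90),'iodine':(590,280,90,80),'lid':(70,260,180,180)}.items():
    print(ref,n,cv2.phaseCorrelate(a[y:y+h,x:x+w].copy(),b[y:y+h,x:x+w].copy(),cv2.createHanningWindow((w,h),cv2.CV_32F)))
"
```

```text
vial_pad 0.87 [296.7 244.3] [0.4578 0.1703 0.028 ]
vial_pad 0.62 [296.  168.9] [0.5939 0.1688 0.028 ]
pad_1 0.94 [346.3 181.3] [0.5697 0.0793 0.028 ]
pad_1 0.72 [297.5 166.5] [0.5983 0.166  0.028 ]
pad_1 0.65 [269.5 201. ] [0.5356 0.2173 0.028 ]
pad_1 0.46 [169.7 237.8] [0.4717 0.3949 0.028 ]
turntable_center 0.6 [311.5 201.4] [0.5339 0.1424 0.028 ]
27.65
t9c vial ((2.282855263334106, 3.679294818439196), 0.1449869058397081)
t9c blue ((0.021247629099619303, -0.11476486280411535), 1.1990260314941406)
t9c eosin ((0.1774275551347273, -0.06581895256728387), 1.2031391186184353)
t9c water ((0.10603392544467027, 0.20078307591853672), 1.2177469620881258)
t9c iodine ((-0.0753955782631266, 0.07559585215086884), 1.1352807188034058)
t9c lid ((-22.47248852836003, -26.23922680194724), -0.021820916717435107)
t24 vial ((0.0007767330704240294, 0.004301553969710881), 0.9450393722322252)
t24 blue ((0.04888230063293264, 0.03260579740385339), 0.8524636148523401)
t24 eosin ((-0.02228048118897874, 0.10011177697402474), 0.8178649247722861)
t24 water ((0.05477990652597242, -0.021890436778036815), 0.8360996872701763)
t24 iodine ((0.02460818111068619, 0.09421852188591373), 0.8432227102915446)
t24 lid ((-0.0063809974096500355, 0.015899249915506175), 0.9355389404296875)
```

At rest; all is in place. Handing in.

```bash
python3 -c "
from h import *
print(r.hand_in())"
```

```text
the job is handed in; nothing more can be done
None
```

The vial is back upright, cap up, in the middle of its pad, and the job was handed in at about 28 s of the 61 s allowed.

**How it was done**
- I lifted the vial off the rack, laid it in the amber lid and let go of it there.
- The moves could not tilt the tool, so after taking the vial afresh near its base I tipped it up in the fingers. I pressed the cap end lightly on the rack's rim, then dragged the base over the table.
- I stood it on the table, re-gripped it higher, lowered it onto its pad and let go.

**Last checks**
- **Vial:** it stands upright, with its base centred on the pad to within about 1 mm by the wrist camera.
- **Bottles:** all four stand on their pads.
- **Rack:** top pictures taken 1.5 s apart show no motion. The rack's angle is unchanged since before the tipping.
- **Robot:** the arm is clear of everything. The largest force at the end of any move was about 4 N.

**Disagreements**
- Two scene-camera pictures suggested sub-pixel shifts of two bottles, in directions that do not fit a turning rack. The top camera did not confirm them, so I took them as noise.
- The trained networks' pad positions scattered by several millimetres, so I set the final placing from the pad's outline in the wrist picture.
- While it was being tipped, the vial slid about 10 mm along the fingers. The re-grip corrected this.

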